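Open the bench chiller's pressure cap for topping up

ROBOT

A 6-joint arm with a two-finger parallel gripper is mounted at the origin on a cart in front of the work surface, level with it; the furniture and walls round the work are solid. World frame = base frame: x ahead of the robot, y to its left, z up, the work surface at z = 0. Lengths are in m, angles in rad, forces in N, time in s.
With the tool pointing down it reaches from about 0.3 to 0.775 m from the base axis. Payload 14.6 kg.
Tool frame: the origin (TCP) lies at the very end of the fingers, on their centre line; the grasp point (between the pads) lies ctrl.grasp_offset behind it (ctrl.grasp_offset is the distance from the TCP to the grasp point, in m); z points along the fingers, y is the direction in which the jaws open and shut (so a half turn about z gives the same grasp; the last joint's range is limited). The gripper opens to 94 mm and grips with 3 to 60 N. Pads are 16 mm wide; open, the fingers measure 119 mm over their backs; the gripper's body (75 mm by 177 mm) begins 78 mm behind the grasp point.
Start: joints at [1.176, 0.3, 1.521, -0, 1.321, -0.067], TCP at [0.177, 0.521, 0.205] pointing down, gripper open.
Joint ranges: [-3.03, 3.03], [-0.79, 2.21], [0.23, 2.52], [-1.04, 4.18], [0, 3.07], [-2.55, 2.55]. Speed limits (rad/s): [2.22, 2.22, 2.57, 3.14, 3.14, 3.14].

INTERFACE

Orientations are given as [roll, pitch, yaw] about the fixed x, y, z axes, in that order (R = Rz(yaw) Ry(pitch) Rx(roll)).
In Python, from station import ctrl gives the robot as it stands. The module is installed in compiled form; this text tells all that it offers.
- The arm moves only by the tool carry_out, never from a script. Its argument "deltas" is a list of rows, each an object of numbers: "x", "y", "z": the shift along the tool's x, y, z in units of 0.02 m (1.0 is 0.02 m); "wx", "wy", "wz": the turn, a rotation vector about the tool's x, y, z in units of 0.08 rad (1.0 is 0.08 rad); "jaw": the opening in per cent of the stroke, from 0 (shut) to 100 (fully open). A call has 1 to 12 rows; each row shifts and turns the commanded pose from where the row before left it, along the tool's axes as they then stand; what a row does not reach is not made up. A row lasts 1/12 s, in which the tool goes at most 41.7 mm and 7.16 degrees, less where a joint would pass 70% of its speed; a pose out of reach is approached as far as the arm can. A call with a number of a shift or a turn outside -1 to 1 is refused whole. A call with a gripper value outside its range is refused whole. The fingers move at their own pace and stop on an object; "squeeze" is the grip in N (left out, the last holds). Time passes only in rows, so rows that do not move let the fingers close. It gives the time, the measured TCP pose, the force and the opening at its end, in the units of the state.
- ctrl.get_obs(): the state, without advancing time (a new reading comes with each control period).
- ctrl.camera(name): name is "scene" or "top"; returns the picture (420x560x3 uint8, blue, green, red); there is no depth.
- ctrl.camera_params(name): a dict with "mtx" (3x3 intrinsics, pixels), "origin" and "attitude" of the camera in the world. Camera axes: x right, y down, z forward; pixel columns grow to the right and rows downward; lengths in m; the calibration is good to about 2 mm. A picture is of the moment at which its call begins. camera_params takes no time and is no camera call.
- ctrl.hand_in(): hands the job in, once; it reports no verdict.
Trained networks look in the newest picture that a camera, given by its name, has taken for a name from the list of things; names that differ only in an ending like _2 or _b are one class to them, and where a whole thing is asked for, a point or a joint stands for the part that bears it (a point fixed in the world has none). Each returns a list of dicts, best first, with "conf" (0 to 1); they miss things now and then, are a little off and sometimes report something else, mostly with a low value. They report only what shows in the picture. A call takes as long as a camera call. They do not tell look-alikes from the thing itself.
- ctrl.boxes_of(camera, label): "rect" ([left, top, right, bottom] in pixels, round what is visible of it).
- ctrl.mark_of(camera, label): "position" ([row, column] in pixels: a listed point, or the origin of a listed thing).
The state is a dict: "time_s": time; "qpos": joint angles; "joint_vel": joint speeds; "tau": joint torques, N m; "ee_pos": TCP position; "eef_rot": TCP orientation; "force": force on the tool from outside, world axes, zero at the start; "moment": the same for the moment, N m; "grip_width": finger opening in m.
Only numpy, scipy, OpenCV 4.12 (cv2) and the standard library are available. Lean on these libraries where they do the work, as an engineer would, in place of code of your own. Each camera call takes 0.05 s, during which the arm holds its last target.

TASK

Get the bench chiller ready for topping up. Switch it off at the green rocker on its deck, then take off its black pressure cap: turn it anticlockwise until you feel the first stop, without forcing it so that the filler neck is wrenched round, press it down there, turn it on past the stop and lift it off. Set it upright in the steel dish without dropping it, and leave the other things as they are.

Things in the scene. Friction and masses are not known exactly. Their poses are not given: they have to be found in the camera images.
- chiller: Fixed off-white cooling unit with a dark grey deck, 170 mm (its x) by 230 mm (its y) by 125 mm high; origin at the centre of its underside on the bench, z up. Its front, with display and sight glass, faces its -x. The filler neck with the black cap stands on the deck, axis at (22, -50) mm; the green rocker switch at (-40, 62) mm.
- rocker (a joint): Green rocker switch on the chiller's deck, a shallow V 48 mm long along the chiller's x and 26 mm wide, pivot in its middle 9.5 mm above the deck. +0.2 rad: on, far end (+x, white bar) down; -0.2 rad: off, near end (-x, white ring) down. It stays where it is put; about 3 N on the end moves it.
- rocker_off_end (a point): Top of the rocker's near end (white ring), 16 mm from the pivot: press here, straight down, until it stops, to switch off. It travels about 6 mm down from on to off.
- cap_grip (a point): Centre of the bar on top of the cap, on the cap's axis. The bar is 54 mm long (cap x), 17 mm thick (cap y) and 22 mm high, from 11 mm below to 11 mm above this point. Below it the cap is 62 mm across and reaches down to 34 mm below this point (45 mm high in all). While the cap is on, this point is 169 mm above the bench.
- cap: The black pressure cap, 90 g, loose once released; origin at its skirt's lower edge, z up along its axis, x along its bar. Two steel tabs in the skirt hold it under the neck's rim. As found, it turns anticlockwise (from above) easily (under 0.2 N m) by 28 to 52 degrees to the first stop. On the way it can be pressed down only 3 mm, and held over 1 mm down it catches on a ridge short of the stop.
- neck (a point): Filler neck's axis at the deck, 125 mm above the bench. The neck sits in the deck at an angle that cannot be seen, so the first stop must be felt. There, or backed off up to 3 degrees, the cap goes down 7 mm to a solid bottom against a spring (5 rising to 11 N). Held 5.5 mm down or more it turns on; 33 degrees past the first stop it lifts off straight up; the end stop is at about 42.
- cap_mark (a point): End of the cap's bar with the yellow mark, 27 mm from the cap's axis along its +x, at the height of the bar's centre.
- dish_floor (a point): Centre of the inner floor (3 mm above the bench) of the loose round steel dish, 121 mm across the rim, 12 mm high, flat floor 96 mm across, 300 g.
- coolant_bottle: Bystander: white reagent bottle with a green cap, 62x62x165 mm; origin under its centre.
- timer: Bystander: white bench timer on its stand, 30x80x56 mm; origin under its centre.
- counter: Bystander: grey hand tally counter, 77x48x25 mm; origin under its centre.
- marker: Bystander: black and white marker pen lying on the bench, 17x135x16 mm; origin under its centre.
- plate: Bystander: round culture plate, 72x72x15 mm; origin under its centre.
- neck_turn (a joint): How far the filler neck has slipped round in its flange since the start, rad, + anticlockwise from above; 0 as found. It is only clamped there and slips at 1.2 N m, so a cap twisted hard against a stop takes the neck along and damages its gasket: it must stay within 0.07 rad.
Mind the look-alikes: they are no part of the job. Of the things that look like the cap, the smaller one is meant. Of the things that look like the part that bears dish_floor, the larger one is meant.

How it is judged:
On the way, in this order (a step that is already met when the one before it is completed fails the run):
1. the chiller is switched off at its rocker (value of joint rocker below -0.12 rad), for 0.1 s.
2. the cap is turned towards its first stop, not yet pressed down (distance of cap_mark from where it was at the start of the episode above 0.006 m and z of cap_grip in the frame of chiller between 0.1664 and 0.172 m), for 0.1 s.
3. the cap is pressed down at the first stop (z of cap_grip in the frame of chiller below 0.164 m), for 0.1 s.
4. the cap is lifted clear of the neck (z of cap_grip in the frame of chiller above 0.195 m), for 0.1 s.
At the end, for the whole second after the job is handed in: The rocker is off (below -0.07 rad); the cap stands upright (within 0.1 rad) on the floor of the dish, its axis within 30 mm of the dish's centre and its bar's centre 31 to 43 mm above the bench, at rest and released (value of joint rocker below -0.12 rad and horizontal distance between cap_grip and dish_floor below 0.03 m and height (world z) of cap_grip between 0.031 and 0.043 m and angle between cap's own z axis and vertical below 0.1 rad and linear speed of cap below 0.02 m/s); the robot touches nothing.
It fails at once if the filler neck is wrenched round by more than 0.07 rad (value of joint neck_turn above 0.07 rad or value of joint neck_turn below -0.07 rad).
It fails at once if the cap is dropped (moves faster than 0.9 m/s) (linear speed of cap above 0.9 m/s).
It fails at once if a bystander is moved by more than 25 mm (distance of any of coolant_bottle, timer, counter, marker, plate from where it was at the start of the episode above 0.025 m).
It also fails if it takes over 64 s, if anything falls off the work surface, if the arm or the gripper's body presses on something with over 40 N, if the wrist force passes 120 N, or if a joint passes its speed limit or range.

## Working session

There is one attempt and no reset: what is moved stays moved. The work goes in short steps, Python scripts to look and compute and a tool call to move; the robot and the scene stay as the last step left them, time stands still between calls to the robot, and variables do not carry over. Pictures are saved under pics/ and viewed, and the job is handed in when it is done.

Besides the shell and the picture viewer there is one more tool, called as a command line: name --argument value ..., lists and objects as JSON in quotes. carry_out: Moves the arm, as the interface text tells. Its arguments: {"type":"object","properties":{"deltas":{"type":"array"},"squeeze":{"type":"number"}},"required":["deltas"]}

```bash
mkdir -p pics; ls
python3 - <<'E'
from station import ctrl
import cv2,numpy as np
for n in ("scene","top"):
    im=ctrl.camera(n); cv2.imwrite(f"pics/{n}0.png",im)
    p=ctrl.camera_params(n); print(n,p)
    for l in ["cap_grip","cap_mark","rocker_off_end","dish_floor","neck","chiller"]:
        print(l,[(np.round(d["position"],1).tolist(),round(d["conf"],2)) for d in ctrl.mark_of(n,l)])
print(ctrl.get_obs(), ctrl.grasp_offset)
E
```

```text
pics
scene {'mtx': array([[499.45410297,   0.        , 277.08283032],
       [  0.        , 499.45410297, 210.29475068],
       [  0.        ,   0.        ,   1.        ]]), 'origin': array([-0.42801541, -1.01219243,  1.01137571]), 'attitude': array([-2.13147293,  0.01420079, -0.75555878])}
cap_grip [([179.7, 264.7], 0.73), ([245.0, 276.3], 0.7)]
cap_mark [([249.3, 281.5], 0.91), ([176.7, 267.5], 0.69)]
rocker_off_end [([234.9, 321.6], 0.55), ([188.5, 221.5], 0.49), ([193.0, 207.0], 0.36)]
dish_floor [([316.5, 333.1], 0.77), ([276.0, 306.3], 0.56), ([176.4, 268.0], 0.33)]
neck [([190.8, 264.6], 0.87), ([275.3, 305.9], 0.25)]
chiller [([222.3, 246.6], 0.71)]
top {'mtx': array([[514.74272445,   0.        , 283.19084722],
       [  0.        , 514.74272445, 202.77923634],
       [  0.        ,   0.        ,   1.        ]]), 'origin': array([0.28737084, 0.05161807, 1.60241437]), 'attitude': array([-2.97280727,  0.00522289, -1.58554714])}
cap_grip [([233.0, 313.5], 0.92), ([184.9, 253.7], 0.9), ([256.7, 164.7], 0.63)]
cap_mark [([234.5, 324.7], 0.85), ([176.6, 249.7], 0.56)]
rocker_off_en
[... 156 characters left out ...]
, 0.55)]
chiller []
{'time_s': 0.7, 'qpos': array([ 1.17641127e+00,  2.99920062e-01,  1.52102771e+00,  2.81933990e-05,
        1.32066809e+00, -6.66042155e-02]), 'joint_vel': array([ 2.18536480e-04,  1.02848119e-03, -1.49587560e-03, -8.30040774e-04,
        4.21307706e-05,  6.15775458e-04]), 'tau': array([ 1.31387424e-04, -5.31572664e+01, -3.52886975e+01,  7.08288979e-02,
        2.12690479e-02,  2.74320871e-05]), 'ee_pos': array([0.17706164, 0.52070651, 0.20542284]), 'eef_rot': array([-3.14157131e+00, -2.88004004e-05,  2.81380483e+00]), 'force': array([-0.34594799, -0.39733246,  0.41281229]), 'moment': array([-0.02060304, -0.02426311,  0.00887827]), 'grip_width': 0.09401328113486662} 0.0188
```

View pics/scene0.png

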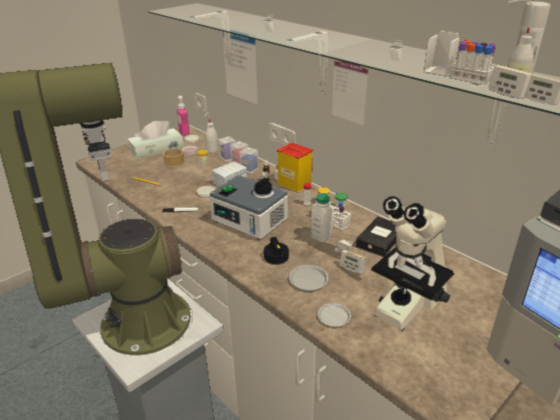

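View pics/top0.png

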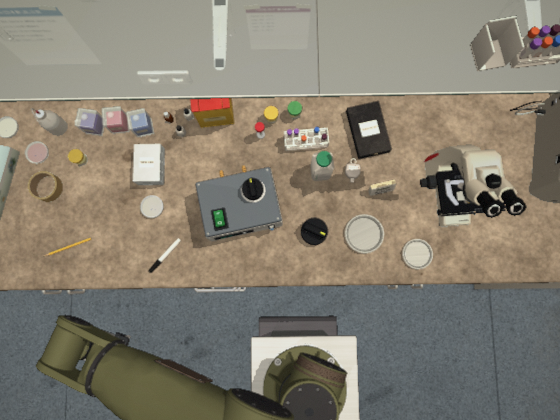

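```bash
cat > h.py <<'E'
import numpy as np,cv2
from scipy.spatial.transform import Rotation as R
from station import ctrl
def ray(cam,rc):
    p=ctrl.camera_params(cam);M=R.from_euler('xyz',p['attitude']).as_matrix()
    d=np.linalg.inv(p['mtx'])@np.array([rc[1],rc[0],1.]);return np.array(p['origin']),M@d
def atz(cam,rc,z):
    o,d=ray(cam,rc);return o+d*(z-o[2])/d[2]
def proj(cam,P):
    p=ctrl.camera_params(cam);M=R.from_euler('xyz',p['attitude']).as_matrix()
    q=p['mtx']@(M.T@(np.array(P)-p['origin']));return (q[:2]/q[2])[::-1]
def crop(cam,name,r0,r1,c0,c1,s):
    im=ctrl.camera(cam);cv2.imwrite(name,cv2.resize(im[r0:r1,c0:c1],None,fx=s,fy=s,interpolation=cv2.INTER_CUBIC));return im
E
python3 - <<'E'
from h import *
im=cv2.imread("pics/top0.png");cv2.imwrite("pics/tc.png",cv2.resize(im[140:290,130:330],None,fx=4,fy=4,interpolation=2))
im=cv2.imread("pics/scene0.png");cv2.imwrite("pics/sc.png",cv2.resize(im[140:290,180:380],None,fx=4,fy=4,interpolation=2))
for c,rc,z in [("top",(233,313.5),.04),("top",(184.9,253.7),.169),("scene",(179.7,264.7),.169),("scene",(245,276.3),.04),("top",(176.6,249.7),.169),("scene",(176.7,267.5),.169),
 ("top",(220.3,216.3),.138),("scene",(188.5,221.5),.138),("scene",(193,207),.138),("top",(233.4,364.6),.003),("top",(252.6,414.9),.003),("scene",(316.5,333.1),.003),("scene",(276,306.3),.003),("scene",(222.3,246.6),0)]:
    print(c,rc,z,atz(c,rc,z).round(4))
E
```

```text
top (233, 313.5) 0.04 [ 0.4588 -0.0351  0.04  ]
top (184.9, 253.7) 0.169 [0.5846 0.1386 0.169 ]
scene (179.7, 264.7) 0.169 [0.591  0.1505 0.169 ]
scene (245, 276.3) 0.04 [ 0.4736 -0.0312  0.04  ]
top (176.6, 249.7) 0.169 [0.6089 0.1498 0.169 ]
scene (176.7, 267.5) 0.169 [0.613 0.16  0.169]
top (220.3, 216.3) 0.138 [0.489  0.2484 0.138 ]
scene (188.5, 221.5) 0.138 [0.4761 0.2531 0.138 ]
scene (193, 207) 0.138 [0.4203 0.2636 0.138 ]
top (233.4, 364.6) 0.003 [ 0.4592 -0.1964  0.003 ]
top (252.6, 414.9) 0.003 [ 0.3971 -0.3496  0.003 ]
scene (316.5, 333.1) 0.003 [ 0.3882 -0.3561  0.003 ]
scene (276, 306.3) 0.003 [ 0.4625 -0.1796  0.003 ]
scene (222.3, 246.6) 0 [0.5295 0.1885 0.    ]
```

View pics/tc.png

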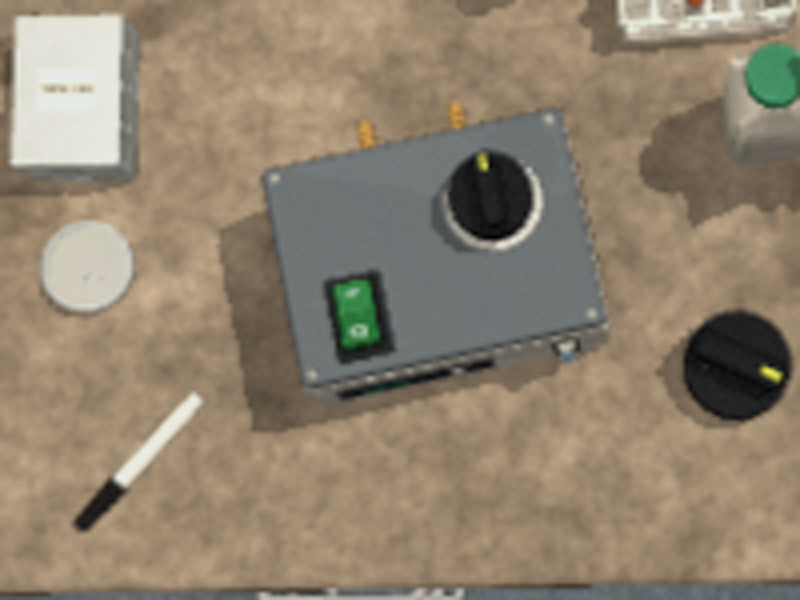

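View pics/sc.png

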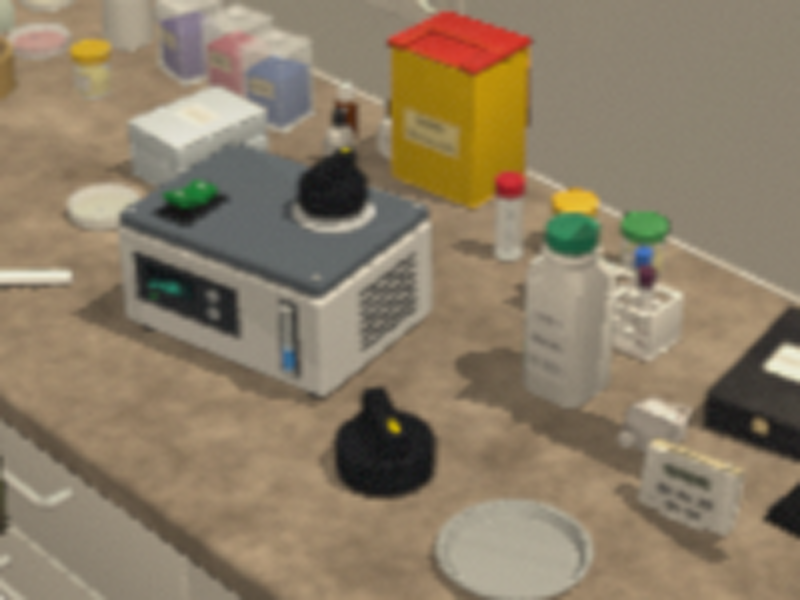

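Run:
```python
from h import *
from scipy.optimize import least_squares
# local corners (x,y)
L=[(.085,.115),(.085,-.115),(-.085,-.115),(-.085,.115)]
T=[(262,172),(560,110),(607,326),(308,385)]
S=[(237,148),(430,210),(322,290),(122,212)]
def f(p,full=False):
    x,y,a=p;r=[]
    for (u,v),t,s in zip(L,T,S):
        P=[x+np.cos(a)*u-np.sin(a)*v,y+np.sin(a)*u+np.cos(a)*v,.125]
        r.append(proj("top",P)-[140+t[1]/4,130+t[0]/4]); r.append(proj("scene",P)-[140+s[1]/4,180+s[0]/4])
    return np.concatenate(r)
s=least_squares(f,[.53,.19,.2],loss='soft_l1');print(s.x,f(s.x).round(1).reshape(-1,4))
x,y,a=s.x
for n,u,v,z in [("cap",.022,-.05,.169),("captop",.022,-.05,.18),("neck",.022,-.05,.125),("pivot",-.04,.062,.1345),("off",-.056,.062,.14)]:
    P=[x+np.cos(a)*u-np.sin(a)*v,y+np.sin(a)*u+np.cos(a)*v,z];print(n,np.round(P,4),proj("top",P).round(1),proj("scene",P).round(1))
for l in ["coolant_bottle","timer","counter","marker","plate"]:
    for n in ("top","scene"):
        print(l,n,[(atz(n,d["position"],0).round(3).tolist(),round(d["conf"],2)) for d in ctrl.mark_of(n,l)][:2])
for n in ("top","scene"):
  for l in ("dish_floor","cap","rocker"): print(n,l,[(np.round(d["rect"],1).tolist(),round(d["conf"],2)) for d in ctrl.boxes_of(n,l)])
```

```text
[0.54335381 0.18336519 0.19842848] [[-0.6 -0.3 -2.9 -0.5]
 [-1.4  1.9 -1.4  1.6]
 [ 0.5  2.3 -0.2 -0.1]
 [ 2.6 -1.  -0.1 -1.9]]
cap [0.5748 0.1387 0.169 ] [188.3 253.7] [182.4 263.5]
captop [0.5748 0.1387 0.18  ] [187.5 253.4] [179.7 263.4]
neck [0.5748 0.1387 0.125 ] [191.2 254.6] [193.4 263.9]
pivot [0.4919 0.2363 0.1345] [219.4 220.7] [189.5 228. ]
off [0.4762 0.2331 0.14  ] [224.5 221.5] [190. 225.]
coolant_bottle top [([0.658, -0.061, 0.0], 0.61)]
coolant_bottle scene [([0.667, -0.064, 0.0], 0.85), ([0.625, 0.456, 0.0], 0.6)]
timer top [([0.611, -0.242, 0.0], 0.63)]
timer scene [([0.587, -0.255, 0.0], 0.94)]
counter top [([0.665, -0.158, 0.0], 0.63)]
counter scene [([0.664, -0.164, 0.0], 0.64)]
marker top [([0.392, 0.42, 0.0], 0.71)]
marker scene [([0.403, 0.419, 0.0], 0.41), ([0.451, -0.188, 0.0], 0.29)]
plate top [([0.55, 0.47, 0.0], 0.66)]
plate scene [([0.55, 0.475, 0.0], 0.51)]
top dish_floor [([345.3, 214.4, 381.6, 251.6], 0.85), ([401.4, 240.2, 432.8, 271.8], 0.6), ([242.7, 177.7, 263.3, 199.1], 0.28)]
top cap [([242.3, 180.2, 264.0, 198.8], 0.67)]
top rocker [([214.7, 211.4, 223.2, 228.1], 0.56)]
scene dish_floor [([318.9, 305.6, 351.1, 329.2], 0.73), ([287.9, 264.1, 330.0, 288.5], 0.64)]
scene cap [([263.0, 240.0, 292.7, 263.8], 0.76), ([251.0, 178.1, 271.6, 197.3], 0.56), ([200.2, 180.2, 216.7, 198.4], 0.33)]
scene rocker [([222.6, 187.8, 232.3, 192.2], 0.46)]
```

```bash
cat > fit.py <<'E'
from h import *
from scipy.optimize import least_squares
def lines(im,cam):
    pass
t=cv2.imread("pics/top0.png");s=cv2.imread("pics/scene0.png")
print("deck bgr",t[200,230],t[200,280-8],"bench",t[240,200], "scene deck",s[195,245],s[190,240])
for n,im,roi in (("top",t,(160,250,185,290)),("scene",s,(170,240,205,295))):
    h=im[roi[0]:roi[1],roi[2]:roi[3]].astype(int)
    g=(h[...,1]-np.maximum(h[...,0],h[...,2])>25)
    m=(h.max(2)<60)
    w=(h[...,0]-h[...,2]>3)&(h.max(2)<140)
    y=(h[...,2]-h[...,0]>60)&(h[...,1]-h[...,0]>60)
    for k,mm in (("green",g),("black",m),("yellow",y)):
        nn,lab,st,ce=cv2.connectedComponentsWithStats(mm.astype(np.uint8),connectivity=8)
        for i in range(1,nn):
            if st[i,4]>2: print(n,k,st[i]+np.array([roi[2],roi[0],0,0,0]),(ce[i]+[roi[2],roi[0]])[::-1].round(1))
    nn,lab,st,ce=cv2.connectedComponentsWithStats(w.astype(np.uint8))
    i=1+st[1:,4].argmax(); cnt,_=cv2.findContours((lab==i).astype(np.uint8),0,1)
    c=max(cnt,key=cv2.contourArea)+np.array([roi[2],roi[0]]); r=cv2.minAreaRect(c)
    print(n,"deck",st[i],r,cv2.boxPoints(r).round(1).tolist(),cv2.approxPolyDP(cv2.convexHull(c),3,True)[:,0].tolist())
E
python3 fit.py
```

```text
deck bgr [117 114 112] [116 117 111] bench [62 76 89] scene deck [105 104 100] [104 104  99]
top green [213 210  12  17 158] [217.8 218.6]
top black [242 178  21  22 335] [188.9 252.2]
top black [211 208  17  23 126] [220.4 220.1]
top black [244 230   9   3  17] [231.  248.5]
top black [215 232  28   8  61] [235.3 228.8]
top yellow [243 166   2   6  10] [168.4 243.4]
top yellow [220 171   3   6  14] [173.2 221. ]
top yellow [250 179   2   4   7] [180.3 250.6]
top deck [  11    8   85   69 3105] ((237.49786376953125, 201.98980712890625), (54.461769104003906, 76.06333923339844), 77.98851776123047) [[194.60000610351562, 183.3000030517578], [269.0, 167.39999389648438], [280.3999938964844, 220.6999969482422], [206.0, 236.5]] [[280, 219], [207, 236], [196, 185], [268, 168]]
scene green [221 185  13   7  62] [188.1 227.5]
scene black [254 178  18  16 215] [186.4 262.9]
scene black [219 189  17   7  54] [192.2 226.6]
scene black [214 204  25  19 206] [213.  226.3]
scene black [271 237   6   3  15] [238.1 273.3]
scene yellow [278 170  17  21 216] [180.1 286.2]
scene deck [  9   7  70  35 886] ((248.07443237304688, 193.66062927246094), (65.12671661376953, 27.29000473022461), 20.136302947998047) [[212.8000030517578, 195.3000030517578], [222.1999969482422, 169.60000610351562], [283.29998779296875, 192.10000610351562], [274.0, 217.6999969482422]] [[214, 195], [238, 177], [283, 193], [261, 211]]
```

Run:
```python
from h import *
from scipy.optimize import least_squares
L=[(.085,.115),(.085,-.115),(-.085,-.115),(-.085,.115)]
obs=[("top",l,.125,p,.6) for l,p in zip(L,[(183.3,195.),(167.5,268.6),(220.7,280.4),(236.5,206.)])]
obs+=[("scene",l,.125,p,.5) for l,p in zip(L,[(176.8,239),(192.5,286.5),(212,261.),(193.3,211)])]
obs+=[("top",(.022,-.05),.153,(188.6,252.4),1),("scene",(.022,-.05),.158,(186.2,262.9),1)]
obs+=[("top",(-.04,.062),.136,(218.8,218.2),1),("scene",(-.04,.062),.136,(188.6,227.3),1)]
def f(p):
    x,y,a=p;r=[]
    for c,(u,v),z,o,w in obs:
        P=[x+np.cos(a)*u-np.sin(a)*v,y+np.sin(a)*u+np.cos(a)*v,z]
        r.append((proj(c,P)-o)*w)
    return np.concatenate(r)
s=least_squares(f,[.53,.19,.2],loss='soft_l1');print(s.x,f(s.x).round(1).reshape(-1,2).tolist())
x,y,a=s.x
for n,u,v,z in [("cap",.022,-.05,.169),("pivot",-.04,.062,.1345),("off",-.056,.062,.14)]:
    P=[x+np.cos(a)*u-np.sin(a)*v,y+np.sin(a)*u+np.cos(a)*v,z];print(n,np.round(P,4))
print("cap only", atz("top",(188.6,252.4),.153),atz("scene",(186.2,262.9),.158), "rock",atz("top",(218.8,218.2),.136),atz("scene",(188.6,227.3),.136))
print("mark",atz("top",(180.3,250.6),.175),"grip",atz("top",(188,252),.18))
for rc in [(233.0,363.5),(232.9,364.2)]: print("dish",atz("top",rc,.012))
print(atz("scene",(276.3,309),.012))
```

```text
[0.54467216 0.18805959 0.19970806] [[-0.8, -0.9], [-1.1, 1.0], [0.5, 1.2], [1.2, -0.9], [-1.6, -0.4], [-1.0, 1.0], [-0.2, -0.6], [-0.5, -1.5], [0.3, -0.0], [-1.6, 0.1], [0.1, 0.8], [-0.1, 0.2]]
cap [0.5762 0.1434 0.169 ]
pivot [0.4932 0.2409 0.1345]
off [0.4775 0.2377 0.14  ]
cap only [0.57711974 0.14332052 0.153     ] [0.5682314 0.1350963 0.158    ] rock [0.49352622 0.24321251 0.136     ] [0.49238319 0.24083936 0.136     ]
mark [0.59678691 0.14692019 0.175     ] grip [0.57346333 0.14273157 0.18      ]
dish [ 0.45954337 -0.19166128  0.012     ]
dish [ 0.4598214  -0.19384259  0.012     ]
[ 0.45950164 -0.19388634  0.012     ]
```

carry_out --deltas '[{"x": -0.783, "y": -0.356, "jaw": 0}, {"x": -0.783, "y": -0.356, "jaw": 0}, {"x": -0.783, "y": -0.356, "jaw": 0}, {"x": -0.783, "y": -0.356, "jaw": 0}, {"x": -0.783, "y": -0.356, "jaw": 0}, {"x": -0.783, "y": -0.356, "jaw": 0}, {"x": -0.783, "y": -0.356, "jaw": 0}, {"x": -0.783, "y": -0.356, "jaw": 0}, {"x": -0.783, "y": -0.356, "jaw": 0}, {"x": -0.783, "y": -0.356, "jaw": 0}, {"x": -0.783, "y": -0.356, "jaw": 0}, {"x": -0.783, "y": -0.356, "jaw": 0}]' --squeeze 10

```text
invalid input
```

carry_out --deltas '[{"x": -0.783, "y": -0.356, "jaw": 0}, {"x": -0.783, "y": -0.356, "jaw": 0}, {"x": -0.783, "y": -0.356, "jaw": 0}, {"x": -0.783, "y": -0.356, "jaw": 0}, {"x": -0.783, "y": -0.356, "jaw": 0}, {"x": -0.783, "y": -0.356, "jaw": 0}, {"x": -0.783, "y": -0.356, "jaw": 0}, {"x": -0.783, "y": -0.356, "jaw": 0}, {"x": -0.783, "y": -0.356, "jaw": 0}, {"x": -0.783, "y": -0.356, "jaw": 0}, {"x": -0.783, "y": -0.356, "jaw": 0}, {"x": -0.783, "y": -0.356, "jaw": 0}]'

```text
invalid input
```

carry_out --deltas '[{"wz": 1}, {"wz": 1}, {"wz": 1}, {"wz": 1}, {"wz": 1}, {"wz": 1}, {"wz": 1}, {"wz": 1}, {"wz": 1}, {"wz": 1}, {"wz": 1}, {"wz": 1}]'

```text
invalid input
```

carry_out --deltas '[{"wz": 1}, {"wz": 1}, {"wz": 1}, {"wz": 1}, {"wz": 1}, {"wz": 1}, {"wz": 1}, {"wz": 1}, {"wz": 1}, {"wz": 1}, {"wz": 1}, {"wz": 1}]'

```text
invalid input
```

carry_out --deltas '[{"wz": 1}, {"wz": 1}, {"wz": 1}, {"wz": 1}, {"wz": 1}, {"wz": 1}, {"wz": 1}, {"wz": 1}, {"wz": 0.7}, {"x": 0}]'

```text
invalid input
```

Run:
```python
from h import *
a=crop("top","pics/t1.png",140,290,130,330,4);b=crop("scene","pics/s1.png",130,230,180,300,6)
o=ctrl.get_obs();print(o)
print(proj("top",o["ee_pos"]),proj("scene",o["ee_pos"]))
```

```text
{'time_s': 1.6, 'qpos': array([ 1.17640068e+00,  2.99888586e-01,  1.52100387e+00,  8.78283987e-06,
        1.32071969e+00, -6.65861526e-02]), 'joint_vel': array([ 0.00141682, -0.0001455 ,  0.00229586, -0.0001229 , -0.00109249,
       -0.00042495]), 'tau': array([-8.47573247e-04, -5.31659603e+01, -3.52914548e+01,  7.08616502e-02,
        2.13291217e-02,  1.65404339e-05]), 'ee_pos': array([0.17707053, 0.52069952, 0.20545021]), 'eef_rot': array([-3.14157377e+00, -9.78758317e-06,  2.81378098e+00]), 'force': array([0.35460726, 0.48090334, 1.0460397 ]), 'moment': array([-0.00467399, -0.03605593, -0.02142777]), 'grip_width': 0.09402141253341574}
[335.50207294 109.02432195] [174.44304762 104.05056301]
```

carry_out --deltas '[{"x": -0.78, "y": -0.36, "z": 0, "wx": 0, "wy": 0, "wz": 0, "jaw": 0}]' --squeeze 10

```text
time_s: 1.68
ee_pos: [0.1884, 0.5097, 0.2053]
eef_rot: [3.142, -0.0, 2.816]
force: [-0.3, 0.4, 0.6]
grip_width: 0.09
```

Run:
```python
import numpy as np,json
psi=2.814; p=np.array([.1770,.5207]); 
X=lambda s:np.array([np.cos(s),np.sin(s)]);Y=lambda s:np.array([np.sin(s),-np.cos(s)])
p=p+.02*(-.78*X(psi)-.36*Y(psi)); T=np.array([.478,.238]); N=33; rows=[]
for i in range(N):
    d=(T-p)/(N-i); a=round(d@X(psi)/.02,2);b=round(d@Y(psi)/.02,2);w=1 if i<N-1 else .7
    p=p+.02*(a*X(psi)+b*Y(psi)); psi-=.08*w
    rows.append({"x":a,"y":b,"z":0,"wx":0,"wy":0,"wz":w,"jaw":0})
for k in range(0,N,12): print(json.dumps(rows[k:k+12]))
print(p,psi)
```

```text
[{"x": -0.55, "y": -0.25, "z": 0, "wx": 0, "wy": 0, "wz": 1, "jaw": 0}, {"x": -0.56, "y": -0.2, "z": 0, "wx": 0, "wy": 0, "wz": 1, "jaw": 0}, {"x": -0.58, "y": -0.16, "z": 0, "wx": 0, "wy": 0, "wz": 1, "jaw": 0}, {"x": -0.59, "y": -0.11, "z": 0, "wx": 0, "wy": 0, "wz": 1, "jaw": 0}, {"x": -0.6, "y": -0.06, "z": 0, "wx": 0, "wy": 0, "wz": 1, "jaw": 0}, {"x": -0.6, "y": -0.02, "z": 0, "wx": 0, "wy": 0, "wz": 1, "jaw": 0}, {"x": -0.6, "y": 0.03, "z": 0, "wx": 0, "wy": 0, "wz": 1, "jaw": 0}, {"x": -0.59, "y": 0.08, "z": 0, "wx": 0, "wy": 0, "wz": 1, "jaw": 0}, {"x": -0.59, "y": 0.13, "z": 0, "wx": 0, "wy": 0, "wz": 1, "jaw": 0}, {"x": -0.57, "y": 0.17, "z": 0, "wx": 0, "wy": 0, "wz": 1, "jaw": 0}, {"x": -0.56, "y": 0.22, "z": 0, "wx": 0, "wy": 0, "wz": 1, "jaw": 0}, {"x": -0.54, "y": 0.26, "z": 0, "wx": 0, "wy": 0, "wz": 1, "jaw": 0}]
[{"x": -0.52, "y": 0.31, "z": 0, "wx": 0, "wy": 0, "wz": 1, "jaw": 0}, {"x": -0.49, "y": 0.35, "z": 0, "wx": 0, "wy": 0, "wz": 1, "jaw": 0}, {"x": -0.46, "y": 0.38, "z": 0, "wx": 0, "wy": 0, "wz": 1, "jaw": 0}, {"x": -0.43, "y": 0.42, "z": 0, "wx": 0, "wy":
[... 547 characters left out ...]
wx": 0, "wy": 0, "wz": 1, "jaw": 0}]
[{"x": -0.05, "y": 0.6, "z": 0, "wx": 0, "wy": 0, "wz": 1, "jaw": 0}, {"x": 0.0, "y": 0.6, "z": 0, "wx": 0, "wy": 0, "wz": 1, "jaw": 0}, {"x": 0.05, "y": 0.6, "z": 0, "wx": 0, "wy": 0, "wz": 1, "jaw": 0}, {"x": 0.1, "y": 0.59, "z": 0, "wx": 0, "wy": 0, "wz": 1, "jaw": 0}, {"x": 0.14, "y": 0.58, "z": 0, "wx": 0, "wy": 0, "wz": 1, "jaw": 0}, {"x": 0.19, "y": 0.57, "z": 0, "wx": 0, "wy": 0, "wz": 1, "jaw": 0}, {"x": 0.24, "y": 0.55, "z": 0, "wx": 0, "wy": 0, "wz": 1, "jaw": 0}, {"x": 0.28, "y": 0.53, "z": 0, "wx": 0, "wy": 0, "wz": 1, "jaw": 0}, {"x": 0.32, "y": 0.51, "z": 0, "wx": 0, "wy": 0, "wz": 0.7, "jaw": 0}]
[0.47800598 0.23795772] 0.19799999999999868
```

carry_out --deltas '[{"x": -0.55, "y": -0.25, "z": 0, "wx": 0, "wy": 0, "wz": 1, "jaw": 0}, {"x": -0.56, "y": -0.2, "z": 0, "wx": 0, "wy": 0, "wz": 1, "jaw": 0}, {"x": -0.58, "y": -0.16, "z": 0, "wx": 0, "wy": 0, "wz": 1, "jaw": 0}, {"x": -0.59, "y": -0.11, "z": 0, "wx": 0, "wy": 0, "wz": 1, "jaw": 0}, {"x": -0.6, "y": -0.06, "z": 0, "wx": 0, "wy": 0, "wz": 1, "jaw": 0}, {"x": -0.6, "y": -0.02, "z": 0, "wx": 0, "wy": 0, "wz": 1, "jaw": 0}, {"x": -0.6, "y": 0.03, "z": 0, "wx": 0, "wy": 0, "wz": 1, "jaw": 0}, {"x": -0.59, "y": 0.08, "z": 0, "wx": 0, "wy": 0, "wz": 1, "jaw": 0}, {"x": -0.59, "y": 0.13, "z": 0, "wx": 0, "wy": 0, "wz": 1, "jaw": 0}, {"x": -0.57, "y": 0.17, "z": 0, "wx": 0, "wy": 0, "wz": 1, "jaw": 0}, {"x": -0.56, "y": 0.22, "z": 0, "wx": 0, "wy": 0, "wz": 1, "jaw": 0}, {"x": -0.54, "y": 0.26, "z": 0, "wx": 0, "wy": 0, "wz": 1, "jaw": 0}]'

```text
time_s: 2.68
ee_pos: [0.2949, 0.4098, 0.2055]
eef_rot: [3.141, -0.0, 1.85]
force: [0.7, -0.9, 0.4]
grip_width: 0.0104
```

carry_out --deltas '[{"x": -0.52, "y": 0.31, "z": 0, "wx": 0, "wy": 0, "wz": 1, "jaw": 0}, {"x": -0.49, "y": 0.35, "z": 0, "wx": 0, "wy": 0, "wz": 1, "jaw": 0}, {"x": -0.46, "y": 0.38, "z": 0, "wx": 0, "wy": 0, "wz": 1, "jaw": 0}, {"x": -0.43, "y": 0.42, "z": 0, "wx": 0, "wy": 0, "wz": 1, "jaw": 0}, {"x": -0.39, "y": 0.45, "z": 0, "wx": 0, "wy": 0, "wz": 1, "jaw": 0}, {"x": -0.36, "y": 0.48, "z": 0, "wx": 0, "wy": 0, "wz": 1, "jaw": 0}, {"x": -0.32, "y": 0.51, "z": 0, "wx": 0, "wy": 0, "wz": 1, "jaw": 0}, {"x": -0.27, "y": 0.53, "z": 0, "wx": 0, "wy": 0, "wz": 1, "jaw": 0}, {"x": -0.23, "y": 0.55, "z": 0, "wx": 0, "wy": 0, "wz": 1, "jaw": 0}, {"x": -0.19, "y": 0.57, "z": 0, "wx": 0, "wy": 0, "wz": 1, "jaw": 0}, {"x": -0.14, "y": 0.58, "z": 0, "wx": 0, "wy": 0, "wz": 1, "jaw": 0}, {"x": -0.09, "y": 0.59, "z": 0, "wx": 0, "wy": 0, "wz": 1, "jaw": 0}]'

```text
time_s: 3.68
ee_pos: [0.3997, 0.3114, 0.2055]
eef_rot: [3.142, -0.0, 0.89]
force: [0.2, -0.6, -0.6]
grip_width: 0.0008
```

carry_out --deltas '[{"x": -0.05, "y": 0.6, "z": 0, "wx": 0, "wy": 0, "wz": 1, "jaw": 0}, {"x": 0.0, "y": 0.6, "z": 0, "wx": 0, "wy": 0, "wz": 1, "jaw": 0}, {"x": 0.05, "y": 0.6, "z": 0, "wx": 0, "wy": 0, "wz": 1, "jaw": 0}, {"x": 0.1, "y": 0.59, "z": 0, "wx": 0, "wy": 0, "wz": 1, "jaw": 0}, {"x": 0.14, "y": 0.58, "z": 0, "wx": 0, "wy": 0, "wz": 1, "jaw": 0}, {"x": 0.19, "y": 0.57, "z": 0, "wx": 0, "wy": 0, "wz": 1, "jaw": 0}, {"x": 0.24, "y": 0.55, "z": 0, "wx": 0, "wy": 0, "wz": 1, "jaw": 0}, {"x": 0.28, "y": 0.53, "z": 0, "wx": 0, "wy": 0, "wz": 1, "jaw": 0}, {"x": 0.32, "y": 0.51, "z": 0, "wx": 0, "wy": 0, "wz": 0.7, "jaw": 0}, {"x": 0, "y": 0, "z": 0, "wx": 0, "wy": 0, "wz": 0, "jaw": 0}]'

```text
time_s: 4.52
ee_pos: [0.479, 0.2368, 0.2053]
eef_rot: [3.141, -0.0, 0.194]
force: [-0.2, -1.1, -0.2]
grip_width: 0.0007
```

Run:
```python
from h import *
a=crop("top","pics/t1.png",140,290,130,330,4);b=crop("scene","pics/s1.png",130,230,180,300,6)
o=ctrl.get_obs();print(o)
print(proj("top",o["ee_pos"]),proj("scene",o["ee_pos"]))
```

```text
{'time_s': 4.6167, 'qpos': array([3.93228032e-01, 2.64184216e-01, 1.56700080e+00, 1.62995251e-04,
       1.31068056e+00, 1.76481454e+00]), 'joint_vel': array([ 0.01688644, -0.00377493,  0.0035038 , -0.00063922, -0.0007903 ,
       -0.00407051]), 'tau': array([ -1.07777014, -50.71017623, -35.5896306 ,  -0.05219873,
        -0.0880079 ,   0.21233793]), 'ee_pos': array([0.47789039, 0.23791529, 0.20531486]), 'eef_rot': array([-3.14149073e+00,  2.98169336e-04,  1.99167891e-01]), 'force': array([-0.06501518, -0.18198815,  0.20215637]), 'moment': array([-0.05958551,  0.15284418,  0.05570393]), 'grip_width': 0.00038081762963675624}
[220.95255206 216.81414195] [172.91750338 223.18896597]
```

View pics/t1.png

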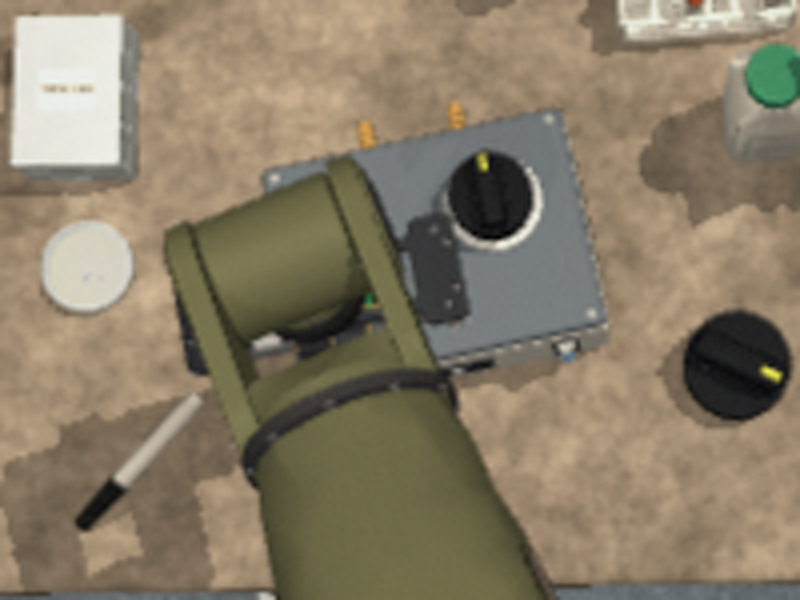

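View pics/s1.png

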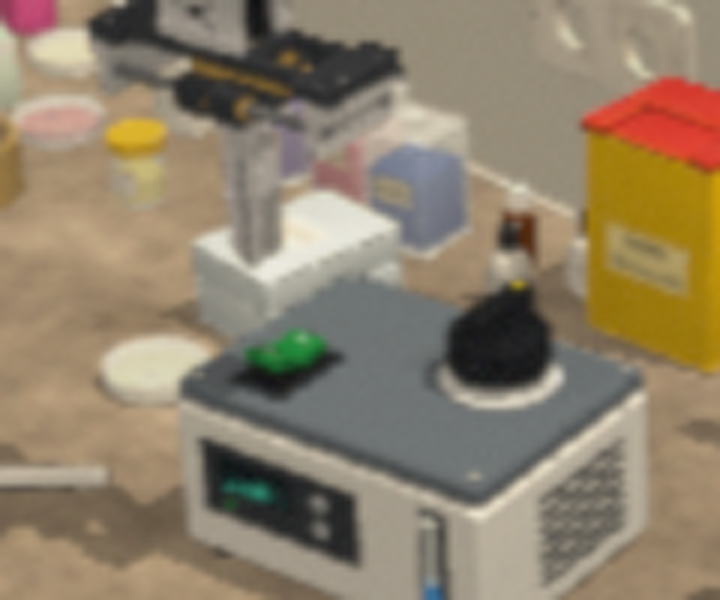

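carry_out --deltas '[{"x": 0, "y": 0, "z": 0.8, "wx": 0, "wy": 0, "wz": 0, "jaw": 0}, {"x": 0, "y": 0, "z": 0.8, "wx": 0, "wy": 0, "wz": 0, "jaw": 0}, {"x": 0, "y": 0, "z": 0.6, "wx": 0, "wy": 0, "wz": 0, "jaw": 0}, {"x": 0, "y": 0, "z": 0.3, "wx": 0, "wy": 0, "wz": 0, "jaw": 0}, {"x": 0, "y": 0, "z": 0.2, "wx": 0, "wy": 0, "wz": 0, "jaw": 0}, {"x": 0, "y": 0, "z": 0.1, "wx": 0, "wy": 0, "wz": 0, "jaw": 0}, {"x": 0, "y": 0, "z": 0.1, "wx": 0, "wy": 0, "wz": 0, "jaw": 0}, {"x": 0, "y": 0, "z": 0, "wx": 0, "wy": 0, "wz": 0, "jaw": 0}]'

```text
time_s: 5.28
ee_pos: [0.4781, 0.2381, 0.1477]
eef_rot: [-3.141, -0.001, 0.198]
force: [-0.1, 0.4, -1.0]
grip_width: 0.0007
```

Run:
```python
from h import *
b=crop("scene","pics/s2.png",150,230,190,300,7)
o=ctrl.get_obs();print(o["ee_pos"],o["force"],o["time_s"])
```

```text
[0.478145   0.23804893 0.14785515] [-0.6025529  -0.67147507  0.79360088] 5.3333
```

View pics/s2.png

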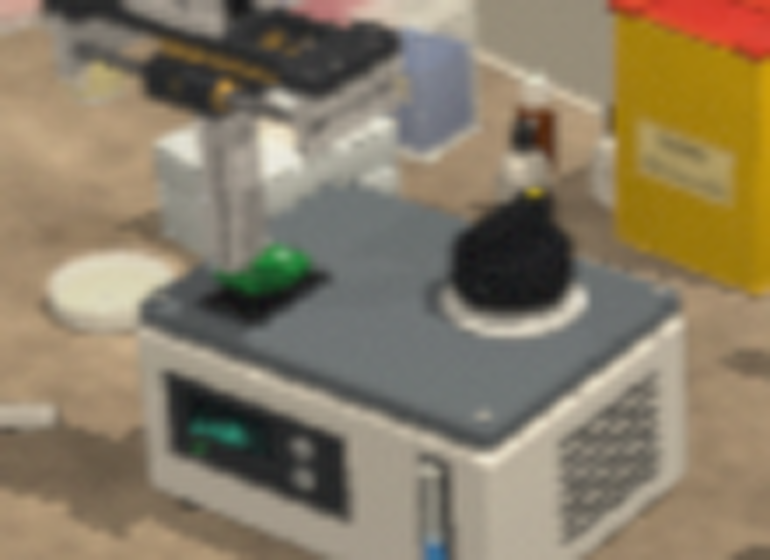

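carry_out --deltas '[{"x": 0, "y": 0, "z": 0.1, "wx": 0, "wy": 0, "wz": 0, "jaw": 0}, {"x": 0, "y": 0, "z": 0.1, "wx": 0, "wy": 0, "wz": 0, "jaw": 0}, {"x": 0, "y": 0, "z": 0.1, "wx": 0, "wy": 0, "wz": 0, "jaw": 0}, {"x": 0, "y": 0, "z": 0, "wx": 0, "wy": 0, "wz": 0, "jaw": 0}]'

```text
time_s: 5.67
ee_pos: [0.4779, 0.2379, 0.1411]
eef_rot: [-3.142, 0.0, 0.198]
force: [0.3, 0.3, 0.9]
grip_width: 0.0003
```

carry_out --deltas '[{"x": 0, "y": 0, "z": 0.1, "wx": 0, "wy": 0, "wz": 0, "jaw": 0}, {"x": 0, "y": 0, "z": 0.05, "wx": 0, "wy": 0, "wz": 0, "jaw": 0}, {"x": 0, "y": 0, "z": 0, "wx": 0, "wy": 0, "wz": 0, "jaw": 0}]'

```text
time_s: 5.92
ee_pos: [0.4781, 0.2379, 0.1388]
eef_rot: [-3.142, -0.0, 0.198]
force: [-3.7, -0.6, 6.5]
grip_width: 0.0006
```

carry_out --deltas '[{"x": 0, "y": 0, "z": 0.1, "wx": 0, "wy": 0, "wz": 0, "jaw": 0}, {"x": 0, "y": 0, "z": 0, "wx": 0, "wy": 0, "wz": 0, "jaw": 0}]'

```text
time_s: 6.08
ee_pos: [0.4782, 0.238, 0.1385]
eef_rot: [-3.141, -0.001, 0.198]
force: [-11.3, -4.2, 25.2]
grip_width: 0.0004
```

Run:
```python
from h import *
b=crop("scene","pics/s3.png",150,230,190,300,7)
o=ctrl.get_obs();print(o["ee_pos"],o["force"],o["moment"],o["time_s"])
```

```text
[0.47820199 0.23799126 0.13850581] [-11.55556991  -4.55933901  25.10539724] [-0.92205185  2.46184694  0.00363089] 6.1333
```

View pics/s3.png

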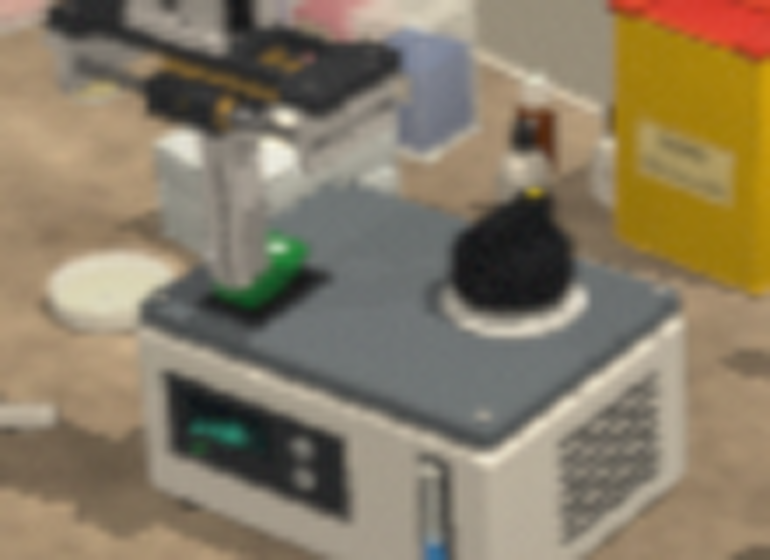

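carry_out --deltas '[{"x": 0, "y": 0, "z": -0.4, "wx": 0, "wy": 0, "wz": 0, "jaw": 0}, {"x": 0, "y": 0, "z": -0.9, "wx": 0, "wy": 0, "wz": 0, "jaw": 0}, {"x": 0, "y": 0, "z": -1, "wx": 0, "wy": 0, "wz": 0, "jaw": 60}, {"x": 0, "y": 0, "z": -1, "wx": 0, "wy": 0, "wz": 0, "jaw": 60}, {"x": 0, "y": 0, "z": -0.4, "wx": 0, "wy": 0, "wz": 0, "jaw": 60}, {"x": 0, "y": 0, "z": 0, "wx": 0, "wy": 0, "wz": 0, "jaw": 60}]'

```text
time_s: 6.63
ee_pos: [0.4787, 0.2381, 0.2119]
eef_rot: [-3.141, -0.003, 0.198]
force: [0.2, -0.5, -0.2]
grip_width: 0.0234
```

Run:
```python
from h import *
b=crop("scene","pics/s4.png",150,230,190,300,7)
o=ctrl.get_obs();print(o["ee_pos"],o["force"],o["moment"],o["eef_rot"],o["time_s"])
im=cv2.imread("pics/top0.png");cv2.imwrite("pics/capz.png",cv2.resize(im[170:210,230:280],None,fx=14,fy=14,interpolation=0))
```

```text
[0.47822627 0.23792722 0.21035881] [-0.6912856  -0.31698721 -0.40062457] [-0.03096863  0.12916205 -0.03201408] [-3.14144496e+00 -9.44634446e-04  1.97690617e-01] 6.6833
```

View pics/s4.png

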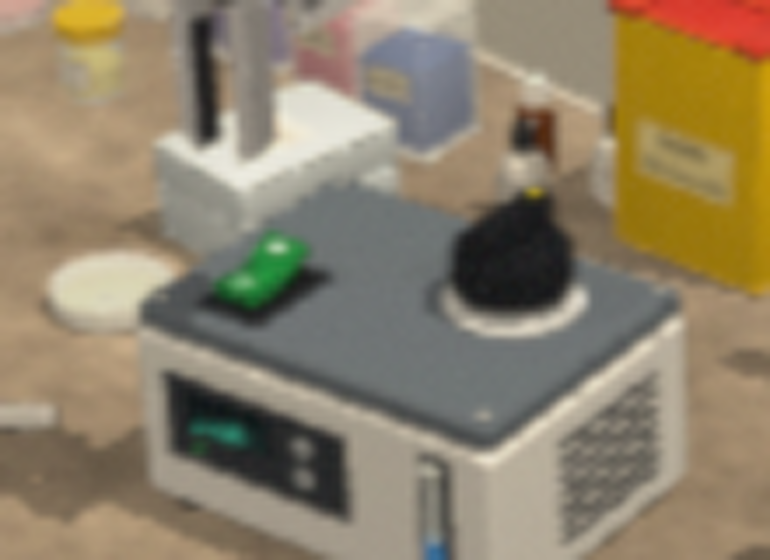

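View pics/capz.png

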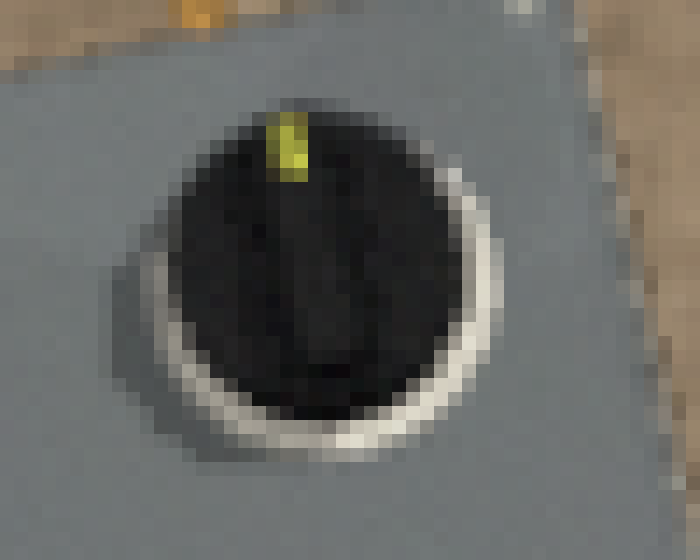

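Run:
```python
from h import *
for z in (.15,.158): print(atz("top",(188.1,252.1),z))
for z in (.169,.18): print(atz("top",(180.0,250.1),z))
from scipy.optimize import least_squares
# bar lines in crop: bright band from (290,150) to (335,400)
g=cv2.cvtColor(cv2.imread("pics/top0.png"),6)
print(g[176:202,243:264])
```

```text
[0.57919941 0.14436679 0.15      ]
[0.577592   0.14385592 0.158     ]
[0.59898319 0.14874118 0.169     ]
[0.59659188 0.14799586 0.18      ]
[[119 118 118 119 119 118 116 115 113 114 113 114 114 111 114 113 113 110
  112 113 114]
 [121 120 119 119 118 118 108  91  80  85  94 102 113 114 113 113 114 114
  113 117 113]
 [116 120 118 118 109  79  86 112  91  46  51  59  69  83 104 113 113 115
  114 114 113]
 [118 119 115  96  63  40 101 153 106  29  28  32  33  43  63  83 105 114
  113 113 114]
 [119 111  82  51  25  25  90 150 141  29  25  27  30  31  35  45  90 127
  113 112 115]
 [111  80  42  25  16  26  74 155 181  28  21  18  28  32  30  29  53  90
  114 127 115]
 [ 91  44  30  26  21  26  45  93 111  34  30  23  24  34  29  30  30  55
  140 185 114]
 [ 57  30  29  23  20  22  28  35  33  33  27  19  26  33  31  31  32  41
  103 160 144]
 [ 33  32  29  25  23  23  29  36  35  34  29  25  30  34  31  32  34  32
   51 137 195]
 [ 33  33  32  21  23  21  26  36  35  30  28  24  24  28  33  34  35  33
   32  97 174]
 [ 34  32  33  30  24  14  24  34  34  33  29  25  25  23  33  30  33 
[... 654 characters left out ...]
1  35  30  25  27  19  26  34  33  34  26  20  31  35  36  31
   62 152 221]
 [127  68  30  35  30  26  26  20  21  29  27  24  17  17  26  29  33  32
  121 207 208]
 [158 127  39  31  31  27  24  16  19  14   9  10  17  22  29  26  21  60
  154 214 179]
 [133 156 123  60  23  24  24  22  26  19  19  21  19  21  24  18  86 166
  208 206 144]
 [102 141 156 135  88  15  15  16  22  19  21  23  12  13  24  85 165 214
  206 152 121]
 [ 85 100 133 159 146 124  64  35  14  13  10  13  42  85 141 200 216 209
  150 118 116]
 [ 81  82  97 133 160 157 143 138 137 127 112 154 192 199 213 218 176 136
  117 116 116]
 [ 82  80  83  94 114 126 144 162 159 155 170 212 218 200 169 144 126 110
  115 113 116]]
```

carry_out --deltas '[{"x": 0.49, "y": 0.7, "z": 0, "wx": 0, "wy": 0, "wz": 0, "jaw": 60}, {"x": 0.49, "y": 0.7, "z": 0, "wx": 0, "wy": 0, "wz": 0, "jaw": 60}, {"x": 0.49, "y": 0.7, "z": 0, "wx": 0, "wy": 0, "wz": 0, "jaw": 60}, {"x": 0.49, "y": 0.7, "z": 0, "wx": 0, "wy": 0, "wz": 0, "jaw": 60}, {"x": 0.49, "y": 0.7, "z": 0, "wx": 0, "wy": 0, "wz": 0, "jaw": 60}, {"x": 0.49, "y": 0.7, "z": 0, "wx": 0, "wy": 0, "wz": 0, "jaw": 60}, {"x": 0.48, "y": 0.7, "z": 0, "wx": 0, "wy": 0, "wz": 0, "jaw": 60}, {"x": 0.48, "y": 0.7, "z": 0, "wx": 0, "wy": 0, "wz": 0, "jaw": 60}, {"x": 0, "y": 0, "z": 0.5, "wx": 0, "wy": 0, "wz": 0, "jaw": 60}, {"x": 0, "y": 0, "z": 0, "wx": 0, "wy": 0, "wz": 0, "jaw": 60}, {"x": 0, "y": 0, "z": 0, "wx": 0, "wy": 0, "wz": 0, "jaw": 60}]'

```text
time_s: 7.6
ee_pos: [0.5756, 0.1437, 0.1986]
eef_rot: [-3.141, 0.003, 0.198]
force: [0.2, -0.1, -0.0]
grip_width: 0.0563
```

Run:
```python
from h import *
b=crop("scene","pics/s5.png",140,220,210,320,7)
o=ctrl.get_obs();print(o["ee_pos"],o["force"],o["moment"],o["eef_rot"],o["grip_width"],o["time_s"],o["qpos"])
```

```text
[0.57578802 0.14388056 0.1995067 ] [-0.58921252 -0.04427323  0.02299559] [0.02803513 0.10319311 0.00160545] [-3.14148208e+00  1.66527691e-03  1.98249452e-01] 0.05656595847160212 7.65 [1.83123053e-01 4.02708501e-01 1.39687088e+00 8.76205462e-05
 1.34368004e+00 1.55565022e+00]
```

View pics/s5.png

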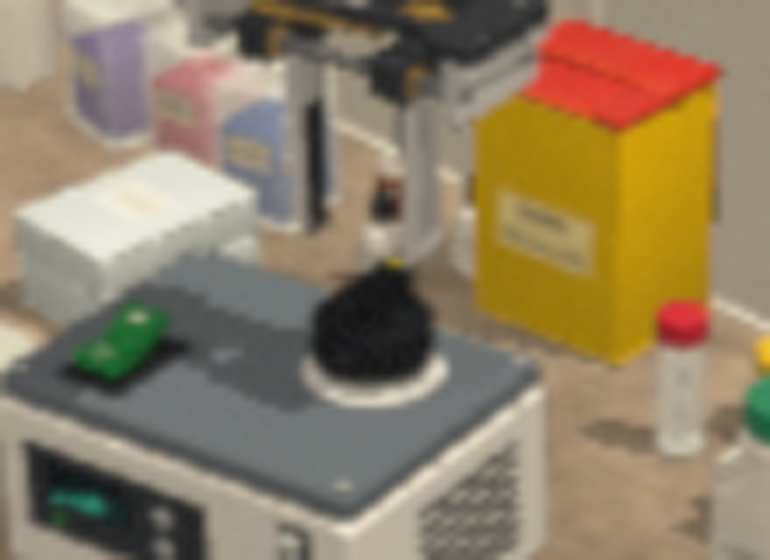

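carry_out --deltas '[{"x": 0, "y": 0, "z": 0.5, "wx": 0, "wy": 0, "wz": 0, "jaw": 60}, {"x": 0, "y": 0, "z": 0.5, "wx": 0, "wy": 0, "wz": 0, "jaw": 60}, {"x": 0, "y": 0, "z": 0.4, "wx": 0, "wy": 0, "wz": 0, "jaw": 60}, {"x": 0, "y": 0, "z": 0.3, "wx": 0, "wy": 0, "wz": 0, "jaw": 60}, {"x": 0, "y": 0, "z": 0.2, "wx": 0, "wy": 0, "wz": 0, "jaw": 60}, {"x": 0, "y": 0, "z": 0, "wx": 0, "wy": 0, "wz": 0, "jaw": 60}, {"x": 0, "y": 0, "z": 0, "wx": 0, "wy": 0, "wz": 0, "jaw": 60}]'

```text
time_s: 8.23
ee_pos: [0.5765, 0.1434, 0.1624]
eef_rot: [-3.142, 0.0, 0.198]
force: [-0.1, -0.1, 0.9]
grip_width: 0.0562
```

Run:
```python
from h import *
b=crop("scene","pics/s6.png",140,220,210,320,7)
o=ctrl.get_obs();print(o["ee_pos"],o["force"],o["moment"],o["eef_rot"],o["grip_width"],o["time_s"])
```

```text
[0.57664863 0.14343838 0.16272752] [0.40748431 0.17942938 0.9681451 ] [-0.03133763  0.1358067   0.03690983] [ 3.14156871e+00 -4.29914355e-04  1.97798102e-01] 0.05644430977834163 8.2833
```

View pics/s6.png

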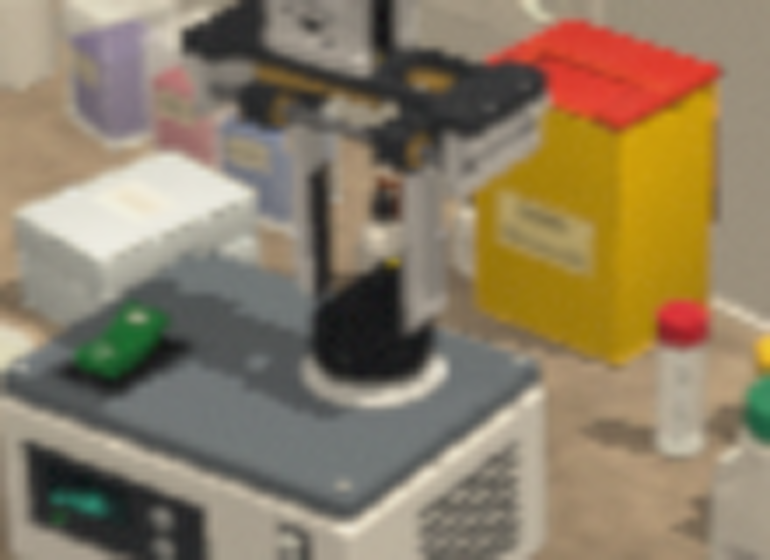

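carry_out --deltas '[{"x": 0, "y": 0, "z": 0, "wx": 0, "wy": 0, "wz": 0, "jaw": 10}, {"x": 0, "y": 0, "z": 0, "wx": 0, "wy": 0, "wz": 0, "jaw": 10}, {"x": 0, "y": 0, "z": 0, "wx": 0, "wy": 0, "wz": 0, "jaw": 10}, {"x": 0, "y": 0, "z": 0, "wx": 0, "wy": 0, "wz": 0, "jaw": 10}, {"x": 0, "y": 0, "z": 0, "wx": 0, "wy": 0, "wz": 0, "jaw": 10}, {"x": 0, "y": 0, "z": 0, "wx": 0, "wy": 0, "wz": 0, "jaw": 10}, {"x": 0, "y": 0, "z": 0, "wx": 0, "wy": 0, "wz": 0, "jaw": 10}]' --squeeze 8

```text
time_s: 8.87
ee_pos: [0.5766, 0.1432, 0.1625]
eef_rot: [3.141, -0.0, 0.198]
force: [1.0, -1.2, 0.0]
grip_width: 0.0169
```

Run:
```python
from h import *
o=ctrl.get_obs();print(o["ee_pos"],o["force"],o["moment"],o["eef_rot"],o["grip_width"],o["time_s"])
```

```text
[0.57658226 0.14323542 0.16252753] [ 0.95871087 -1.19653052  0.04720752] [-0.23336018  0.07333426 -0.03037916] [ 3.14124657e+00 -1.38156122e-04  1.97721713e-01] 0.016872428492890525 8.8667
```

carry_out --deltas '[{"x": 0, "y": 0, "z": 0, "wx": 0, "wy": 0, "wz": 0, "jaw": 10}, {"x": 0, "y": 0, "z": 0, "wx": 0, "wy": 0, "wz": 0, "jaw": 10}, {"x": 0, "y": 0, "z": 0, "wx": 0, "wy": 0, "wz": -0.5, "jaw": 10}, {"x": 0, "y": 0, "z": 0, "wx": 0, "wy": 0, "wz": -0.5, "jaw": 10}, {"x": 0, "y": 0, "z": 0, "wx": 0, "wy": 0, "wz": -0.5, "jaw": 10}, {"x": 0, "y": 0, "z": 0, "wx": 0, "wy": 0, "wz": -0.5, "jaw": 10}, {"x": 0, "y": 0, "z": 0, "wx": 0, "wy": 0, "wz": 0, "jaw": 10}]' --squeeze 30

```text
time_s: 9.45
ee_pos: [0.5766, 0.1435, 0.1625]
eef_rot: [-3.141, -0.0, 0.36]
force: [0.8, -0.4, 1.0]
grip_width: 0.0164
```

```bash
cat > o.py <<'E'
from h import *
o=ctrl.get_obs();print(o["ee_pos"],"F",o["force"].round(2),"M",o["moment"].round(3),o["eef_rot"].round(4),o["grip_width"].round(5),o["time_s"],"tau6",o["tau"][5].round(3))
E
python3 o.py
```

```text
Traceback (most recent call last):
  File "o.py", line 2, in <module>
    o=ctrl.get_obs();print(o["ee_pos"],"F",o["force"].round(2),"M",o["moment"].round(3),o["eef_rot"].round(4),o["grip_width"].round(5),o["time_s"],"tau6",o["tau"][5].round(3))
                                                                                                              ^^^^^^^^^^^^^^^^^^^^^
AttributeError: 'float' object has no attribute 'round'
```

```bash
sed -i 's/o\["grip_width"\].round(5)/round(o["grip_width"],5)/' o.py; python3 o.py
```

```text
[0.57660264 0.14352428 0.16253394] F [ 0.83 -0.39  0.99] M [-0.009  0.026  0.025] [-3.1415e+00 -4.0000e-04  3.5960e-01] 0.01638 9.45 tau6 -0.906
```

carry_out --deltas '[{"x": 0, "y": 0, "z": 0, "wx": 0, "wy": 0, "wz": -0.5, "jaw": 10}, {"x": 0, "y": 0, "z": 0, "wx": 0, "wy": 0, "wz": -0.5, "jaw": 10}, {"x": 0, "y": 0, "z": 0, "wx": 0, "wy": 0, "wz": -0.5, "jaw": 10}, {"x": 0, "y": 0, "z": 0, "wx": 0, "wy": 0, "wz": -0.5, "jaw": 10}, {"x": 0, "y": 0, "z": 0, "wx": 0, "wy": 0, "wz": 0, "jaw": 10}]'

```text
time_s: 9.87
ee_pos: [0.5765, 0.1435, 0.1625]
eef_rot: [-3.141, -0.0, 0.518]
force: [-0.2, -0.1, 1.2]
grip_width: 0.0166
```

```bash
python3 o.py
```

```text
[0.57653748 0.14354515 0.1625115 ] F [-0.24 -0.13  1.2 ] M [0.063 0.04  0.016] [-3.1414e+00 -2.0000e-04  5.1830e-01] 0.01656 9.8667 tau6 -0.921
```

```bash
python3 - <<'E'
from h import *
b=crop("scene","pics/s7.png",140,220,210,320,7)
E
python3 o.py
```

```text
[0.57652231 0.1435462  0.16248926] F [0.14 0.76 1.3 ] M [0.133 0.061 0.024] [-3.1414e+00 -2.0000e-04  5.1620e-01] 0.01673 9.9167 tau6 -0.521
```

View pics/s7.png

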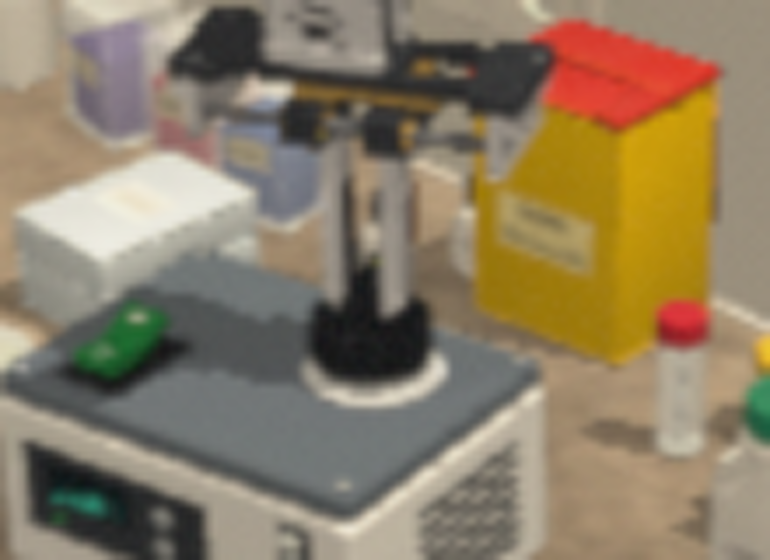

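carry_out --deltas '[{"x": 0, "y": 0, "z": 0, "wx": 0, "wy": 0, "wz": -0.45, "jaw": 10}, {"x": 0, "y": 0, "z": 0, "wx": 0, "wy": 0, "wz": -0.45, "jaw": 10}, {"x": 0, "y": 0, "z": 0, "wx": 0, "wy": 0, "wz": -0.45, "jaw": 10}, {"x": 0, "y": 0, "z": 0, "wx": 0, "wy": 0, "wz": -0.45, "jaw": 10}, {"x": 0, "y": 0, "z": 0, "wx": 0, "wy": 0, "wz": 0, "jaw": 10}]'

```text
time_s: 10.33
ee_pos: [0.5765, 0.1435, 0.1625]
eef_rot: [-3.141, -0.0, 0.661]
force: [0.2, 1.1, 0.7]
grip_width: 0.0168
```

```bash
python3 o.py
```

```text
[0.57646403 0.1434921  0.16249338] F [0.24 1.13 0.72] M [0.09  0.175 0.04 ] [-3.1414 -0.      0.6614] 0.01677 10.3333 tau6 -0.839
```

carry_out --deltas '[{"x": 0, "y": 0, "z": 0, "wx": 0, "wy": 0, "wz": -0.3, "jaw": 10}, {"x": 0, "y": 0, "z": 0, "wx": 0, "wy": 0, "wz": 0, "jaw": 10}]'

```text
time_s: 10.5
ee_pos: [0.5765, 0.1435, 0.1625]
eef_rot: [-3.142, -0.0, 0.686]
force: [-0.3, 0.9, 1.4]
grip_width: 0.0166
```

```bash
python3 o.py
```

```text
[0.57649018 0.14350132 0.16251124] F [-0.28  0.88  1.41] M [0.084 0.231 0.005] [-3.1415e+00 -1.0000e-04  6.8590e-01] 0.01663 10.5 tau6 -0.375
```

carry_out --deltas '[{"x": 0, "y": 0, "z": 0, "wx": 0, "wy": 0, "wz": -0.3, "jaw": 10}, {"x": 0, "y": 0, "z": 0, "wx": 0, "wy": 0, "wz": 0, "jaw": 10}]'

```text
time_s: 10.67
ee_pos: [0.5765, 0.1434, 0.1625]
eef_rot: [-3.142, -0.0, 0.711]
force: [-0.2, 0.9, 1.4]
grip_width: 0.0169
```

```bash
python3 o.py
```

```text
[0.5765201  0.14344932 0.1624902 ] F [-0.17  0.9   1.44] M [ 0.12   0.223 -0.083] [-3.1416e+00 -1.0000e-04  7.1100e-01] 0.01688 10.6667 tau6 -0.372
```

carry_out --deltas '[{"x": 0, "y": 0, "z": 0, "wx": 0, "wy": 0, "wz": -0.3, "jaw": 10}, {"x": 0, "y": 0, "z": 0, "wx": 0, "wy": 0, "wz": 0, "jaw": 10}]'

```text
time_s: 10.83
ee_pos: [0.5766, 0.1434, 0.1625]
eef_rot: [3.141, -0.0, 0.735]
force: [0.3, 0.0, 1.6]
grip_width: 0.0167
```

```bash
python3 o.py
```

```text
[0.57657223 0.14337676 0.16249017] F [0.34 0.04 1.55] M [ 0.042  0.082 -0.076] [ 3.1414e+00 -1.0000e-04  7.3540e-01] 0.01675 10.8333 tau6 -0.432
```

carry_out --deltas '[{"x": 0, "y": 0, "z": 0, "wx": 0, "wy": 0, "wz": -0.3, "jaw": 10}, {"x": 0, "y": 0, "z": 0, "wx": 0, "wy": 0, "wz": 0, "jaw": 10}]'

```text
time_s: 11.0
ee_pos: [0.5767, 0.1432, 0.1625]
eef_rot: [3.141, -0.0, 0.76]
force: [2.6, -1.0, 0.9]
grip_width: 0.0168
```

```bash
python3 o.py
```

```text
[0.57674482 0.14323941 0.16249069] F [ 2.59 -1.03  0.9 ] M [-0.227 -0.235 -0.116] [ 3.141e+00 -3.000e-04  7.595e-01] 0.01679 11.0 tau6 -0.499
```

carry_out --deltas '[{"x": 0, "y": 0, "z": 0, "wx": 0, "wy": 0, "wz": -0.2, "jaw": 10}, {"x": 0, "y": 0, "z": 0, "wx": 0, "wy": 0, "wz": 0, "jaw": 10}]'

```text
time_s: 11.17
ee_pos: [0.5768, 0.1432, 0.1625]
eef_rot: [3.141, -0.0, 0.775]
force: [3.4, -1.4, 1.3]
grip_width: 0.0172
```

```bash
python3 o.py
```

```text
[0.5767949  0.14318888 0.16249685] F [ 3.44 -1.36  1.27] M [-0.431 -0.582 -0.232] [ 3.1409e+00 -3.0000e-04  7.7480e-01] 0.01715 11.1667 tau6 -0.489
```

carry_out --deltas '[{"x": 0, "y": 0, "z": 0, "wx": 0, "wy": 0, "wz": -0.2, "jaw": 10}, {"x": 0, "y": 0, "z": 0, "wx": 0, "wy": 0, "wz": 0, "jaw": 10}]'

```text
time_s: 11.33
ee_pos: [0.5768, 0.1432, 0.1625]
eef_rot: [3.141, -0.0, 0.791]
force: [6.1, -2.2, -0.3]
grip_width: 0.0169
```

```bash
python3 o.py
```

```text
[0.57677704 0.14319174 0.16250188] F [ 6.15 -2.18 -0.26] M [-0.616 -0.877 -0.39 ] [ 3.1409e+00 -3.0000e-04  7.9080e-01] 0.01692 11.3333 tau6 -0.672
```

carry_out --deltas '[{"x": 0, "y": 0, "z": 0, "wx": 0, "wy": 0, "wz": 0.25, "jaw": 10}, {"x": 0, "y": 0, "z": 0, "wx": 0, "wy": 0, "wz": 0, "jaw": 10}, {"x": 0, "y": 0, "z": 0, "wx": 0, "wy": 0, "wz": 0, "jaw": 10}]' --squeeze 40

```text
time_s: 11.58
ee_pos: [0.5768, 0.1432, 0.1625]
eef_rot: [3.141, -0.0, 0.77]
force: [4.5, -2.8, 0.7]
grip_width: 0.0164
```

```bash
python3 o.py
```

```text
[0.57677169 0.14317608 0.16252856] F [ 4.54 -2.78  0.73] M [-0.634 -0.83  -0.165] [ 3.1409e+00 -3.0000e-04  7.6990e-01] 0.01642 11.5833 tau6 -0.059
```

carry_out --deltas '[{"x": 0, "y": 0, "z": 0.1, "wx": 0, "wy": 0, "wz": 0, "jaw": 10}, {"x": 0, "y": 0, "z": 0.1, "wx": 0, "wy": 0, "wz": 0, "jaw": 10}, {"x": 0, "y": 0, "z": 0, "wx": 0, "wy": 0, "wz": 0, "jaw": 10}]'

```text
time_s: 11.83
ee_pos: [0.5768, 0.1432, 0.159]
eef_rot: [3.141, -0.001, 0.77]
force: [2.3, -3.3, 6.1]
grip_width: 0.0168
```

```bash
python3 o.py
```

```text
[0.57684765 0.14322339 0.15895063] F [ 2.27 -3.31  6.12] M [-0.699 -0.435 -0.028] [ 3.1406e+00 -7.0000e-04  7.7010e-01] 0.0168 11.8333 tau6 -0.062
```

carry_out --deltas '[{"x": 0, "y": 0, "z": 0.1, "wx": 0, "wy": 0, "wz": 0, "jaw": 10}, {"x": 0, "y": 0, "z": 0.1, "wx": 0, "wy": 0, "wz": 0, "jaw": 10}, {"x": 0, "y": 0, "z": 0, "wx": 0, "wy": 0, "wz": 0, "jaw": 10}]'

```text
time_s: 12.08
ee_pos: [0.5769, 0.1433, 0.1556]
eef_rot: [3.14, -0.001, 0.77]
force: [2.0, -3.8, 10.3]
grip_width: 0.0166
```

```bash
python3 o.py;  python3 - <<'E'
from h import *
b=crop("scene","pics/s8.png",140,220,210,320,7)
E
```

```text
[0.57692676 0.14326833 0.15559699] F [ 1.97 -3.76 10.32] M [-0.824 -0.149 -0.061] [ 3.1403e+00 -1.2000e-03  7.7020e-01] 0.0166 12.0833 tau6 -0.014
```

View pics/s8.png

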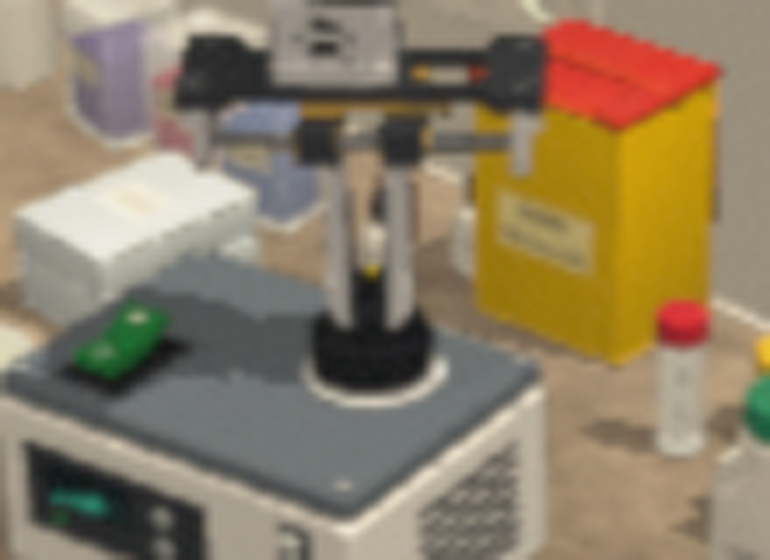

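carry_out --deltas '[{"x": 0, "y": 0, "z": 0.03, "wx": 0, "wy": 0, "wz": -0.4, "jaw": 10}, {"x": 0, "y": 0, "z": 0, "wx": 0, "wy": 0, "wz": -0.4, "jaw": 10}, {"x": 0, "y": 0, "z": 0, "wx": 0, "wy": 0, "wz": 0, "jaw": 10}]'

```text
time_s: 12.38
ee_pos: [0.5769, 0.1435, 0.1554]
eef_rot: [3.14, -0.002, 0.836]
force: [-0.9, -2.4, 13.8]
grip_width: 0.0161
```

```bash
python3 o.py
```

```text
[0.5769341  0.14354159 0.155446  ] F [-0.95 -2.42 13.8 ] M [-0.424  0.371 -0.172] [ 3.1405e+00 -1.7000e-03  8.3620e-01] 0.01614 12.3833 tau6 -0.781
```

carry_out --deltas '[{"x": 0, "y": 0, "z": 0, "wx": 0, "wy": 0, "wz": -0.5, "jaw": 10}, {"x": 0, "y": 0, "z": 0, "wx": 0, "wy": 0, "wz": -0.5, "jaw": 10}, {"x": 0, "y": 0, "z": 0, "wx": 0, "wy": 0, "wz": -0.5, "jaw": 10}, {"x": 0, "y": 0, "z": 0, "wx": 0, "wy": 0, "wz": -0.5, "jaw": 10}, {"x": 0, "y": 0, "z": 0, "wx": 0, "wy": 0, "wz": -0.5, "jaw": 10}, {"x": 0, "y": 0, "z": 0, "wx": 0, "wy": 0, "wz": -0.5, "jaw": 10}, {"x": 0, "y": 0, "z": 0, "wx": 0, "wy": 0, "wz": 0, "jaw": 10}]'

```text
time_s: 12.97
ee_pos: [0.5766, 0.1434, 0.1555]
eef_rot: [3.141, -0.001, 1.077]
force: [-3.4, -3.4, 15.2]
grip_width: 0.0164
```

```bash
python3 o.py
```

```text
[0.57655975 0.14335897 0.15546036] F [-3.39 -3.41 15.16] M [-0.762  0.971 -0.055] [ 3.1407e+00 -6.0000e-04  1.0767e+00] 0.01638 12.9667 tau6 -0.977
```

carry_out --deltas '[{"x": 0, "y": 0, "z": 0, "wx": 0, "wy": 0, "wz": -0.5, "jaw": 10}, {"x": 0, "y": 0, "z": 0, "wx": 0, "wy": 0, "wz": -0.5, "jaw": 10}, {"x": 0, "y": 0, "z": 0, "wx": 0, "wy": 0, "wz": -0.5, "jaw": 10}, {"x": 0, "y": 0, "z": 0, "wx": 0, "wy": 0, "wz": -0.5, "jaw": 10}, {"x": 0, "y": 0, "z": 0, "wx": 0, "wy": 0, "wz": -0.5, "jaw": 10}, {"x": 0, "y": 0, "z": 0, "wx": 0, "wy": 0, "wz": -0.5, "jaw": 10}, {"x": 0, "y": 0, "z": 0, "wx": 0, "wy": 0, "wz": 0, "jaw": 10}]'

```text
time_s: 13.55
ee_pos: [0.5767, 0.1433, 0.1555]
eef_rot: [3.14, -0.0, 1.317]
force: [-2.5, -4.2, 15.4]
grip_width: 0.0167
```

```bash
python3 o.py
```

```text
[0.57669226 0.14326151 0.15547608] F [-2.51 -4.25 15.42] M [-0.79   0.78  -0.115] [ 3.1403e+00 -3.0000e-04  1.3166e+00] 0.01665 13.55 tau6 -0.974
```

carry_out --deltas '[{"x": 0, "y": 0, "z": 0, "wx": 0, "wy": 0, "wz": -0.5, "jaw": 10}, {"x": 0, "y": 0, "z": 0, "wx": 0, "wy": 0, "wz": -0.5, "jaw": 10}, {"x": 0, "y": 0, "z": 0, "wx": 0, "wy": 0, "wz": 0, "jaw": 10}]'

```text
time_s: 13.8
ee_pos: [0.5768, 0.1432, 0.1555]
eef_rot: [3.14, -0.0, 1.397]
force: [-2.0, -4.3, 15.4]
grip_width: 0.0166
```

```bash
python3 o.py
```

```text
[0.57677886 0.14324929 0.15547446] F [-1.98 -4.33 15.41] M [-0.878  0.648 -0.087] [ 3.1401e+00 -2.0000e-04  1.3966e+00] 0.01656 13.8 tau6 -0.98
```

carry_out --deltas '[{"x": 0, "y": 0, "z": -0.15, "wx": 0, "wy": 0, "wz": 0, "jaw": 10}, {"x": 0, "y": 0, "z": -0.2, "wx": 0, "wy": 0, "wz": 0, "jaw": 10}, {"x": 0, "y": 0, "z": -0.2, "wx": 0, "wy": 0, "wz": 0, "jaw": 10}, {"x": 0, "y": 0, "z": 0, "wx": 0, "wy": 0, "wz": 0, "jaw": 10}]'

```text
time_s: 14.13
ee_pos: [0.5764, 0.1433, 0.1652]
eef_rot: [-3.142, 0.0, 1.394]
force: [1.5, -2.8, 0.2]
grip_width: 0.0167
```

```bash
python3 o.py
```

```text
[0.57643092 0.14330714 0.1652154 ] F [ 1.54 -2.8   0.17] M [-0.743 -0.289  0.003] [-3.1415e+00  3.0000e-04  1.3940e+00] 0.01668 14.1333 tau6 -0.014
```

carry_out --deltas '[{"x": 0, "y": 0, "z": -0.2, "wx": 0, "wy": 0, "wz": 0, "jaw": 10}, {"x": 0, "y": 0, "z": -0.3, "wx": 0, "wy": 0, "wz": 0, "jaw": 10}, {"x": 0, "y": 0, "z": -0.4, "wx": 0, "wy": 0, "wz": 0, "jaw": 10}, {"x": 0, "y": 0, "z": -0.5, "wx": 0, "wy": 0, "wz": 0, "jaw": 10}, {"x": 0, "y": 0, "z": -0.5, "wx": 0, "wy": 0, "wz": 0, "jaw": 10}, {"x": 0, "y": 0, "z": -0.5, "wx": 0, "wy": 0, "wz": 0, "jaw": 10}, {"x": 0, "y": 0, "z": -0.5, "wx": 0, "wy": 0, "wz": 0, "jaw": 10}, {"x": 0, "y": 0, "z": -0.4, "wx": 0, "wy": 0, "wz": 0, "jaw": 10}, {"x": 0, "y": 0, "z": -0.2, "wx": 0, "wy": 0, "wz": 0, "jaw": 10}, {"x": 0, "y": 0, "z": 0, "wx": 0, "wy": 0, "wz": 0, "jaw": 10}]'

```text
time_s: 14.97
ee_pos: [0.5768, 0.1435, 0.236]
eef_rot: [3.14, -0.001, 1.394]
force: [-0.9, 0.2, -0.8]
grip_width: 0.0164
```

```bash
python3 o.py;  python3 - <<'E'
from h import *
b=crop("scene","pics/s9.png",100,300,180,380,3)
E
```

```text
[0.57677642 0.14345955 0.23596446] F [-0.91  0.25 -0.78] M [-0.071  0.068  0.003] [ 3.1402e+00 -5.0000e-04  1.3938e+00] 0.01642 14.9667 tau6 -0.0
```

View pics/s9.png

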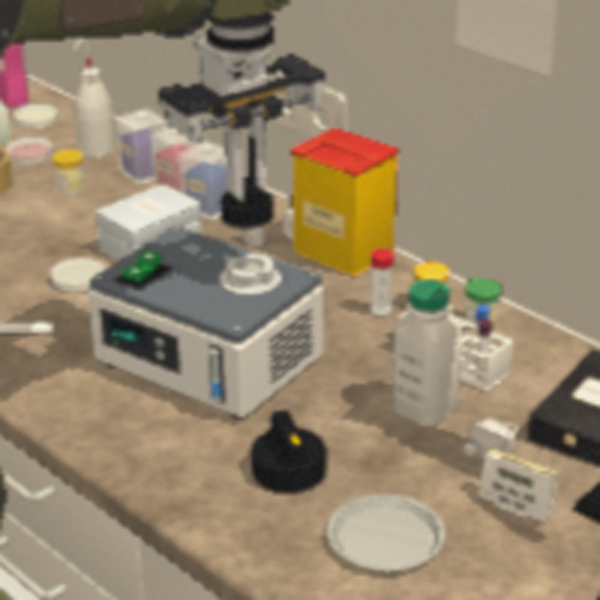

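carry_out --deltas '[{"x": -0.3, "y": -0.05, "z": 0, "wx": 0, "wy": 0, "wz": 0, "jaw": 10}, {"x": -0.6, "y": -0.1, "z": 0, "wx": 0, "wy": 0, "wz": 0, "jaw": 10}, {"x": -0.8, "y": -0.13, "z": 0, "wx": 0, "wy": 0, "wz": 0, "jaw": 10}, {"x": -0.8, "y": -0.13, "z": 0, "wx": 0, "wy": 0, "wz": 0, "jaw": 10}, {"x": -0.8, "y": -0.13, "z": 0, "wx": 0, "wy": 0, "wz": 0, "jaw": 10}, {"x": -0.8, "y": -0.13, "z": 0, "wx": 0, "wy": 0, "wz": 0, "jaw": 10}, {"x": -0.8, "y": -0.13, "z": 0, "wx": 0, "wy": 0, "wz": 0, "jaw": 10}, {"x": -0.8, "y": -0.13, "z": 0, "wx": 0, "wy": 0, "wz": 0, "jaw": 10}, {"x": -0.8, "y": -0.13, "z": 0, "wx": 0, "wy": 0, "wz": 0, "jaw": 10}, {"x": -0.8, "y": -0.13, "z": 0, "wx": 0, "wy": 0, "wz": 0, "jaw": 10}, {"x": -0.8, "y": -0.13, "z": 0, "wx": 0, "wy": 0, "wz": 0, "jaw": 10}, {"x": -0.8, "y": -0.13, "z": 0, "wx": 0, "wy": 0, "wz": 0, "jaw": 10}]'

```text
time_s: 16.02
ee_pos: [0.5156, -0.0282, 0.2345]
eef_rot: [-3.141, 0.0, 1.393]
force: [1.0, -0.0, -0.7]
grip_width: 0.0166
```

carry_out --deltas '[{"x": -0.8, "y": -0.13, "z": 0, "wx": 0, "wy": 0, "wz": 0, "jaw": 10}, {"x": -0.8, "y": -0.13, "z": 0, "wx": 0, "wy": 0, "wz": 0, "jaw": 10}, {"x": -0.8, "y": -0.13, "z": 0, "wx": 0, "wy": 0, "wz": 0, "jaw": 10}, {"x": -0.8, "y": -0.13, "z": 0, "wx": 0, "wy": 0, "wz": 0, "jaw": 10}, {"x": -0.8, "y": -0.13, "z": 0, "wx": 0, "wy": 0, "wz": 0, "jaw": 10}, {"x": -0.8, "y": -0.13, "z": 0, "wx": 0, "wy": 0, "wz": 0, "jaw": 10}, {"x": -0.8, "y": -0.13, "z": 0, "wx": 0, "wy": 0, "wz": 0, "jaw": 10}, {"x": -0.8, "y": -0.13, "z": 0, "wx": 0, "wy": 0, "wz": 0, "jaw": 10}, {"x": -0.8, "y": -0.13, "z": 0, "wx": 0, "wy": 0, "wz": 0, "jaw": 10}, {"x": -0.6, "y": -0.1, "z": 0, "wx": 0, "wy": 0, "wz": 0, "jaw": 10}, {"x": -0.3, "y": 0, "z": 0, "wx": 0, "wy": 0, "wz": 0, "jaw": 10}, {"x": 0, "y": 0, "z": 0, "wx": 0, "wy": 0, "wz": 0, "jaw": 10}]'

```text
time_s: 17.02
ee_pos: [0.4626, -0.1827, 0.2347]
eef_rot: [-3.141, -0.0, 1.392]
force: [0.4, 0.1, -0.3]
grip_width: 0.0164
```

```bash
python3 o.py;  python3 - <<'E'
from h import *
b=crop("scene","pics/s10.png",120,340,220,420,3)
for n in ("scene",): print([(np.round(d["rect"],1).tolist(),round(d["conf"],2)) for d in ctrl.boxes_of(n,"dish_floor")])
E
```

```text
[ 0.46255196 -0.18271059  0.23465596] F [ 0.36  0.14 -0.32] M [-0.11   0.045  0.028] [-3.1413 -0.      1.3923] 0.01639 17.0167 tau6 -0.382
[([285.6, 261.9, 329.7, 292.1], 0.67), ([317.9, 304.5, 350.2, 327.3], 0.64)]
```

View pics/s10.png

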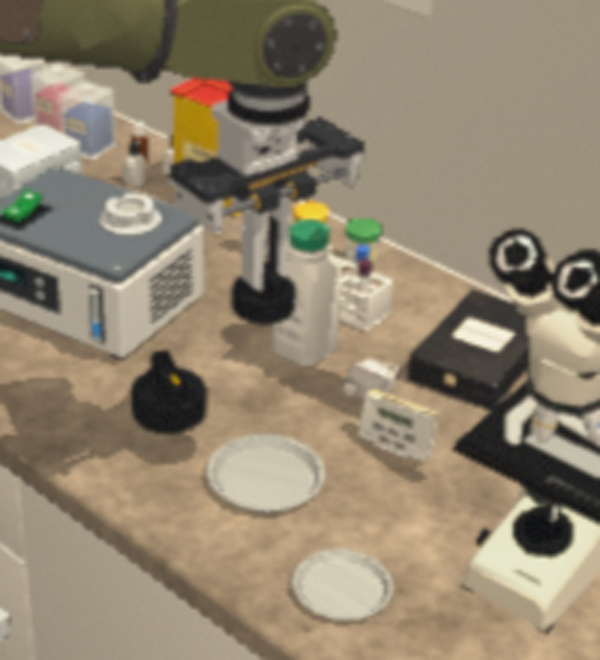

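carry_out --deltas '[{"x": -0.5, "y": 0, "z": 0.3, "wx": 0, "wy": 0, "wz": 0, "jaw": 10}, {"x": 0, "y": -0.04, "z": 0.7, "wx": 0, "wy": 0, "wz": 0, "jaw": 10}, {"x": 0, "y": 0, "z": 1, "wx": 0, "wy": 0, "wz": 0, "jaw": 10}, {"x": 0, "y": 0, "z": 1, "wx": 0, "wy": 0, "wz": 0, "jaw": 10}, {"x": 0, "y": 0, "z": 1, "wx": 0, "wy": 0, "wz": 0, "jaw": 10}, {"x": 0, "y": 0, "z": 1, "wx": 0, "wy": 0, "wz": 0, "jaw": 10}, {"x": 0, "y": 0, "z": 1, "wx": 0, "wy": 0, "wz": 0, "jaw": 10}, {"x": 0, "y": 0, "z": 1, "wx": 0, "wy": 0, "wz": 0, "jaw": 10}, {"x": 0, "y": 0, "z": 1, "wx": 0, "wy": 0, "wz": 0, "jaw": 10}, {"x": 0, "y": 0, "z": 0.8, "wx": 0, "wy": 0, "wz": 0, "jaw": 10}, {"x": 0, "y": 0, "z": 0.4, "wx": 0, "wy": 0, "wz": 0, "jaw": 10}, {"x": 0, "y": 0, "z": 0.2, "wx": 0, "wy": 0, "wz": 0, "jaw": 10}]'

```text
time_s: 18.12
ee_pos: [0.4601, -0.1911, 0.0456]
eef_rot: [-3.14, -0.001, 1.394]
force: [-0.4, 0.1, -1.2]
grip_width: 0.0166
```

carry_out --deltas '[{"x": 0, "y": 0, "z": 0, "wx": 0, "wy": 0, "wz": 0, "jaw": 10}, {"x": 0, "y": 0, "z": 0, "wx": 0, "wy": 0, "wz": 0, "jaw": 10}]'

```text
time_s: 18.28
ee_pos: [0.4609, -0.1916, 0.0474]
eef_rot: [3.141, 0.0, 1.394]
force: [0.4, -0.2, -0.5]
grip_width: 0.0167
```

```bash
python3 o.py;  python3 - <<'E'
from h import *
b=crop("scene","pics/s11.png",190,320,260,380,5)
E
```

```text
[ 0.46090945 -0.19155932  0.04744799] F [ 0.43 -0.21 -0.48] M [-0.093  0.087  0.006] [3.1408e+00 3.0000e-04 1.3940e+00] 0.01674 18.2833 tau6 -0.006
```

View pics/s11.png

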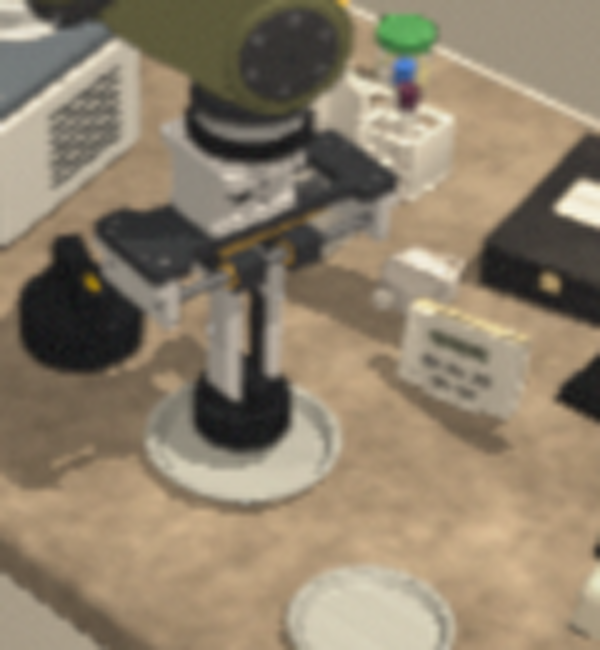

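carry_out --deltas '[{"x": 0, "y": 0, "z": 0.3, "wx": 0, "wy": 0, "wz": 0, "jaw": 10}, {"x": 0, "y": 0, "z": 0.2, "wx": 0, "wy": 0, "wz": 0, "jaw": 10}, {"x": 0, "y": 0, "z": 0.1, "wx": 0, "wy": 0, "wz": 0, "jaw": 10}, {"x": 0, "y": 0, "z": 0.1, "wx": 0, "wy": 0, "wz": 0, "jaw": 10}, {"x": 0, "y": 0, "z": 0, "wx": 0, "wy": 0, "wz": 0, "jaw": 10}]'

```text
time_s: 18.75
ee_pos: [0.4604, -0.1913, 0.0325]
eef_rot: [-3.141, -0.0, 1.394]
force: [0.1, 0.3, -0.9]
grip_width: 0.0169
```

carry_out --deltas '[{"x": 0, "y": 0, "z": 0.07, "wx": 0, "wy": 0, "wz": 0, "jaw": 10}, {"x": 0, "y": 0, "z": 0, "wx": 0, "wy": 0, "wz": 0, "jaw": 10}]'

```text
time_s: 18.92
ee_pos: [0.4605, -0.1914, 0.0313]
eef_rot: [-3.142, -0.0, 1.394]
force: [0.5, -0.5, -1.1]
grip_width: 0.0166
```

carry_out --deltas '[{"x": 0, "y": 0, "z": 0.07, "wx": 0, "wy": 0, "wz": 0, "jaw": 10}, {"x": 0, "y": 0, "z": 0, "wx": 0, "wy": 0, "wz": 0, "jaw": 10}]'

```text
time_s: 19.08
ee_pos: [0.4608, -0.1915, 0.0305]
eef_rot: [3.141, 0.0, 1.394]
force: [-0.2, 0.5, 3.1]
grip_width: 0.0169
```

Contact at TCP 0.0305, exactly where it was predicted. Release and withdraw.

carry_out --deltas '[{"x": 0, "y": 0, "z": 0, "wx": 0, "wy": 0, "wz": 0, "jaw": 25}, {"x": 0, "y": 0, "z": 0, "wx": 0, "wy": 0, "wz": 0, "jaw": 40}, {"x": 0, "y": 0, "z": 0, "wx": 0, "wy": 0, "wz": 0, "jaw": 50}, {"x": 0, "y": 0, "z": 0, "wx": 0, "wy": 0, "wz": 0, "jaw": 50}, {"x": 0, "y": 0, "z": 0, "wx": 0, "wy": 0, "wz": 0, "jaw": 50}, {"x": 0, "y": 0, "z": 0, "wx": 0, "wy": 0, "wz": 0, "jaw": 50}]'

```text
time_s: 19.58
ee_pos: [0.4606, -0.1914, 0.03]
eef_rot: [3.142, 0.0, 1.394]
force: [0.0, 0.2, -0.3]
grip_width: 0.0471
```

carry_out --deltas '[{"x": 0, "y": 0, "z": -0.3, "wx": 0, "wy": 0, "wz": 0, "jaw": 50}, {"x": 0, "y": 0, "z": -0.6, "wx": 0, "wy": 0, "wz": 0, "jaw": 50}, {"x": 0, "y": 0, "z": -0.9, "wx": 0, "wy": 0, "wz": 0, "jaw": 50}, {"x": 0, "y": 0, "z": -0.9, "wx": 0, "wy": 0, "wz": 0, "jaw": 50}, {"x": 0, "y": 0, "z": -0.9, "wx": 0, "wy": 0, "wz": 0, "jaw": 50}, {"x": 0, "y": 0, "z": -0.9, "wx": 0, "wy": 0, "wz": 0, "jaw": 50}, {"x": 0, "y": 0, "z": -0.9, "wx": 0, "wy": 0, "wz": 0, "jaw": 50}, {"x": 0, "y": 0, "z": -0.6, "wx": 0, "wy": 0, "wz": 0, "jaw": 50}, {"x": 0, "y": 0, "z": -0.2, "wx": 0, "wy": 0, "wz": 0, "jaw": 50}, {"x": 0, "y": 0, "z": 0, "wx": 0, "wy": 0, "wz": 0, "jaw": 50}, {"x": 0, "y": 0, "z": 0, "wx": 0, "wy": 0, "wz": 0, "jaw": 50}]'

```text
time_s: 20.5
ee_pos: [0.4603, -0.1913, 0.1536]
eef_rot: [-3.141, -0.0, 1.394]
force: [0.3, 0.3, -1.3]
grip_width: 0.0471
```

```bash
python3 o.py;  python3 - <<'E'
from h import *
im=ctrl.camera("scene");cv2.imwrite("pics/s12.png",cv2.resize(im[140:340,180:420],None,fx=3,fy=3,interpolation=2))
print([(atz("scene",d["position"],.037).round(3).tolist(),round(d["conf"],2)) for d in ctrl.mark_of("scene","cap_grip")],[(np.round(d["rect"],1).tolist(),round(d["conf"],2)) for d in ctrl.boxes_of("scene","dish_floor")])
E
```

```text
[ 0.46032344 -0.19128243  0.15361621] F [ 0.32  0.34 -1.28] M [-0.102  0.059  0.037] [-3.1411e+00 -1.0000e-04  1.3938e+00] 0.04713 20.5 tau6 0.0
[([0.484, -0.027, 0.037], 0.77), ([0.566, 0.37, 0.037], 0.44)] [([318.9, 303.5, 350.2, 328.8], 0.77), ([288.5, 266.4, 329.1, 292.7], 0.55)]
```

View pics/s12.png

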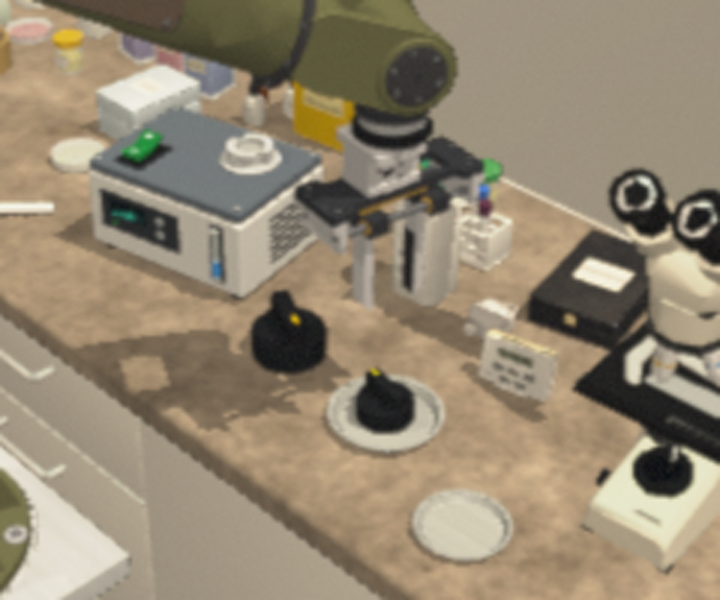

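```bash
python3 -c "
from station import ctrl
print(ctrl.hand_in())"
```

```text
the job is handed in; nothing more can be done
None
```

I finished the job and handed it in at about 20.5 s; the hand-in gives no verdict.

1. **Rocker:** I pressed its near end to a solid stop at about 25 N. In the pictures the white-bar end stands up, so it is off.
2. **Cap to the first stop:** I turned it anticlockwise to the stop, which I felt about 32° round. The wrist moment there was at most about 0.4 N m, well under the 1.2 N m at which the neck slips.
3. **Cap off:** I backed off about 1°, pressed it down about 7 mm (10–15 N), turned it on to about 37° past the stop, and it lifted off freely.
4. **Cap in the dish:** I set it in the larger steel dish. It touched down at the expected height with 3 N. I then opened the gripper and raised it 120 mm clear.

**Last checks:**
- The final picture shows the cap upright and near the dish's centre. I released it at (0.461, -0.191), against a measured dish centre of about (0.460, -0.193).
- The objects near the job in the last picture looked unmoved. I judged that by eye and did not measure each one.
- The neck's angle cannot be seen, so that it did not turn rests only on the low moment.
- The last network check for the cap disagreed: it reported only the look-alike cap and a false hit. That check therefore relies on the picture and the arm's readings.
- My first batch of moves was refused for missing fields in each row, and nothing moved.

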